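# Open the sloping sample case: lid over its stop lip, laid in the tray

### The job

Open the sample case on the sloping rest: lift the low end of its white sliding lid over the stop lip, without forcing it against the rails, draw the lid down the slope until it is clear of the grooves, and lay it flat, handle up, on the floor of the empty cardboard tray. Set it down without dropping it, let go, and do not disturb the jars and other things around.

Things in the scene. Friction and masses are not known exactly. Their poses are not given: they have to be found in the camera images.
- case: Grey plastic sample case, 164 x 124 mm, fixed on a rest sloping 40 degrees down, away from the robot; an aluminium frame on it holds the lid. Origin: centre of its underside. Axes tilted with it: x along the case, up the slope (low end -x); y level; z square to the lid, leaning away from the robot. In this frame the lid's underside lies on ledges at z=55 mm; the high end plate (x=80 to 86) stands up to z=100.
- ledge_low (a point): Middle of the low end, level with the ledges: (-74.5, 0, 55) mm in the case's frame; case's axes. Here the frame's stop lip, 6 mm thick across the low end, stands up 5 to 14 mm above the ledges: the frame is clamped at a height that differs each time and is not told (call it d, 0 to 9 mm; the lip is 5+d). The gap between the lid's handle bar and the lip is 31 mm.
- ledge_mid (a point): Point on the middle line, level with the ledges, where the frame's two side rails begin: (-15, 0, 55) mm in the case's frame; case's axes. The rails run from here to x=80 over the lid's edges (side play 3 mm each way). Above the 5 mm lid there is a play of 4+d mm: level, the lid cannot clear the lip; its low end alone tilts up until the rails stop it, at 0.044 rad (d=0) to 0.14 rad (d=9); three quarters of that tilt clears the lip.
- lid_handle (a point): Centre of the bar handle of the white plastic lid. The bar stands square to the lid, across it: 14 mm thick (lid's x), 90 wide (y), 28 high (z); this point is 14 mm above the lid's upper face, 40 mm from its low end (toe). Lid's axes: x along it from toe to heel (up the slope at the start), z out of its upper face.
- lid_toe (a point): Middle of the lower edge of the lid's low end (underside of the plate), 73 mm from the lid's middle. Lid's axes.
- lid_heel (a point): Middle of the lower edge of the lid's high end, which lies under the rails (underside of the plate), 73 mm from the lid's middle. Lid's axes. At the start about 75 mm up the case's x axis.
- lid: The lid, a rigid flat plate 146 x 102 x 5 mm with the handle, 0.12 to 0.26 kg; at the start its low end rests against the lip and its high end is under the rails. Origin at the middle of its underside (the handle's centre is 33 mm towards the low end, 19 mm up). Lid's axes.
- tray: Empty open cardboard tray, fixed: outside 238 (its x) x 158 (its y) x 35 mm high, walls and floor 4 mm. Origin: centre of the underside, x along its longer side. The case and the tray may change sides.
- jar_a: Bystander: amber jar with white cap, 58 mm diameter, 95 mm high, between case and tray. Origin: centre of underside.
- jar_b: Bystander: amber jar, 58 mm diameter, 95 mm high, beyond the tray. Origin: centre of underside.
- jar_c: Bystander: smaller amber jar, 48 mm diameter, 80 mm high, between case and tray. Origin: centre of underside.
- tape_gun: Bystander: black parcel-tape dispenser, 150 x 50 x 88 mm high. Origin: underneath its base.
- scanner: Bystander: black and grey hand scanner lying flat, about 190 x 60 x 35 mm. Origin: underneath its head.
- carton: Bystander: small cardboard carton 100 x 70 x 70 mm, between case and tray, farther back. Origin: centre of underside.

How it is judged:
By the outcome, as a careful person would: the job done as asked, in the order asked, and still so for the second after the job is handed in, with the robot touching nothing.
It also fails if it takes over 51 s, if anything falls off the work surface, if the arm or the gripper's body presses on something with over 40 N, if the wrist force passes 120 N, or if a joint passes its speed limit or range.

### The arm

A 7-joint arm with a two-finger parallel gripper is mounted at the origin on the work surface. World frame = base frame: x ahead of the robot, y to its left, z up, the work surface at z = 0. Lengths are in m, angles in degrees, forces in N, time in s.
With the tool pointing down it reaches from about 0.4 to 0.925 m from the base axis. Payload 5.6 kg.
Tool frame: the origin (TCP) lies on the mounting face of the last link; the fingertips stand 173 mm ahead of it and the grasp point (between the pads) lies ctrl.grip_point_offset ahead of it (ctrl.grip_point_offset is the distance from the TCP to the grasp point, in m); z points along the fingers, y is the direction in which the jaws open and shut (so a half turn about z gives the same grasp; the last joint's range is limited). The gripper opens to 85 mm and grips with 20 to 120 N. Pads are 22 mm wide; open, the fingers measure 114 mm over their backs; the gripper's body (76 mm by 85 mm) begins 54 mm behind the grasp point. The pads swing forward as they close: fully open they stand 13 mm farther back than shut.
Start: joints at [63.426, 26.786, -0.665, 91.828, 0.344, 61.387, -3.226], TCP at [0.265, -0.593, 0.405] pointing down, gripper open.
Joint ranges: [-144.91, 144.91], [-17.63, 115.5], [-89.93, 88.59], [15.96, 139.68], [-74.01, 254.01], [8.47, 105.57], [-167.45, 167.45]. Speed limits (degrees/s): [147.25, 147.25, 180, 180, 180, 180, 180].

### API

Orientations are given as a 3x3 rotation matrix whose columns are the frame's x, y, z axes.
In Python, from workcell import ctrl gives the robot as it stands.
- The arm moves only by the tool move_arm, never from a script. Its argument "series" is a list of rows, each an object with "delta_pos": the shift along the tool's x, y, z in mm, a list of three; "rotation": the turn, a rotation vector about the tool's x, y, z in rad, a list of three. In form: [{"delta_pos": [x, y, z], "rotation": [ax, ay, az]}, ...]. A call has 1 to 8 rows; each row is the pose to reach, as a shift and turn from the pose measured when the call began, along the tool's axes at that moment; what a row does not reach only later rows make up. A row lasts 1/10 s, in which the tool goes at most 50 mm and 8.59 degrees, less where a joint would pass 70% of its speed; a pose out of reach is approached as far as the arm can. A call with a gripper value outside its range is refused whole. "claw" is the gripper command: -1 is shut, 1 is fully open, values between are in proportion, set as the call begins (left out, the last holds). The fingers move at their own pace and stop on an object; "force" is the grip in N (left out, the last holds). Time passes only in rows, so rows that repeat a pose let the fingers close. It gives the time, the measured TCP pose, the force and the opening at its end, in the units of the state.
- ctrl.get_obs(): the state, without advancing time (a new reading comes with each control period).
- ctrl.read_camera(name): name is "scene" or "top"; returns a dict with "img" (480x640x3 uint8, red, green, blue), "K" (3x3 intrinsics, pixels), "T" (4x4, takes a point from camera to world coordinates). Camera axes: x right, y down, z forward; pixel columns grow to the right and rows downward; lengths in m; the calibration is good to about 2 mm. A picture is of the moment at which its call begins. There is no depth.
- ctrl.job_done(): hands the job in, once; it reports no verdict.
The state is a dict: "time": time; "qpos": joint angles; "joint_vel": joint speeds; "effort": joint torques, N m; "ee_pos": TCP position; "tcp_rot": TCP orientation; "force": force on the tool from outside, world axes, zero at the start; "ft_torque": the same for the moment, N m; "width": opening from 0.0 (shut) to 1.0 (fully open).
Only numpy, scipy, OpenCV 4.12 (cv2) and the standard library are available. Lean on these libraries where they do the work, as an engineer would, in place of code of your own. Each camera call takes 0.05 s, during which the arm holds its last target.

## Working session

There is one attempt and no reset: what is moved stays moved. The work goes in short steps, Python scripts to look and compute and a tool call to move; the robot and the scene stay as the last step left them, time stands still between calls to the robot, and variables do not carry over. Pictures are saved under pics/ and viewed, and the job is handed in when it is done.

Besides the shell and the picture viewer there is one more tool, called after ">>>" by a JSON object that holds its "method" and its "body", one argument or row to a line. move_arm: Moves the arm, as the interface text tells. Its arguments: {"type":"object","properties":{"series":{"type":"array","items":{"type":"object","properties":{"delta_pos":{"type":"array","items":{"type":"number"}},"rotation":{"type":"array","items":{"type":"number"}}}}},"claw":{"type":"number"},"force":{"type":"number"}},"required":["series"]}

```bash
mkdir -p pics; ls; python3 - <<'E'
from workcell import ctrl
import cv2,numpy as np
np.set_printoptions(precision=4,suppress=True)
print(ctrl.get_obs(), ctrl.grip_point_offset)
for n in("scene","top"):
    r=ctrl.read_camera(n); cv2.imwrite(f"pics/{n}0.png",r["img"][:,:,::-1]); print(n,r["K"],r["T"])
E
```

```text
pics
{'time': 0.0, 'qpos': array([63.4259, 26.8361, -0.666 , 91.8803,  0.3431, 61.385 , -3.2265]), 'joint_vel': array([-0.0012, -0.0614, -0.0369,  0.0601,  0.0024, -0.0008, -0.0076]), 'effort': array([  0.0005, -53.2383,   0.0215, -25.13  ,   0.0116,   0.0077,
         0.    ]), 'ee_pos': array([ 0.2654, -0.5931,  0.4037]), 'tcp_rot': array([[ 0.9128,  0.4084, -0.0008],
       [ 0.4084, -0.9128,  0.0015],
       [-0.0001, -0.0017, -1.    ]]), 'force': array([-0.001 , -0.8689,  0.4305]), 'ft_torque': array([ 0.0223, -0.0421,  0.0172]), 'width': 1.0018848858644747} 0.1547
scene [[454.7723   0.     318.4682]
 [  0.     454.7723 238.8663]
 [  0.       0.       1.    ]] [[ 0.8334  0.3407 -0.4351  1.1304]
 [ 0.5525 -0.4935  0.6717 -0.9099]
 [ 0.0141 -0.8002 -0.5996  0.934 ]
 [ 0.      0.      0.      1.    ]]
top [[518.6285   0.     318.408 ]
 [  0.     518.6285 231.1856]
 [  0.       0.       1.    ]] [[-0.1122 -0.9669  0.2291  0.2783]
 [-0.9937  0.1098 -0.0231  0.0099]
 [-0.0028 -0.2302 -0.9731  1.386 ]
 [ 0.      0.      0.      1.    ]]
```

View pics/scene0.png

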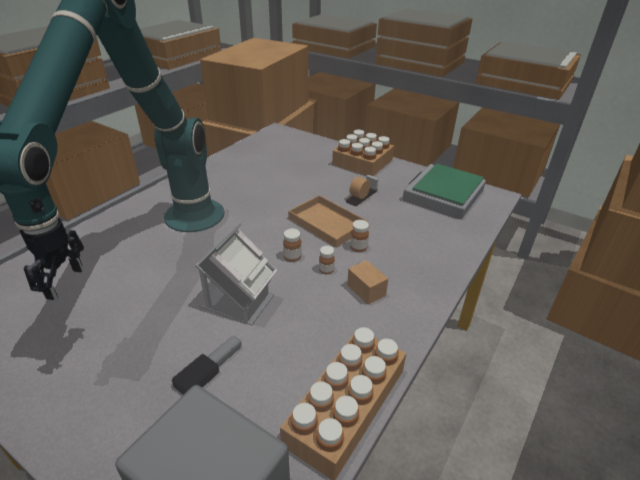

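View pics/top0.png

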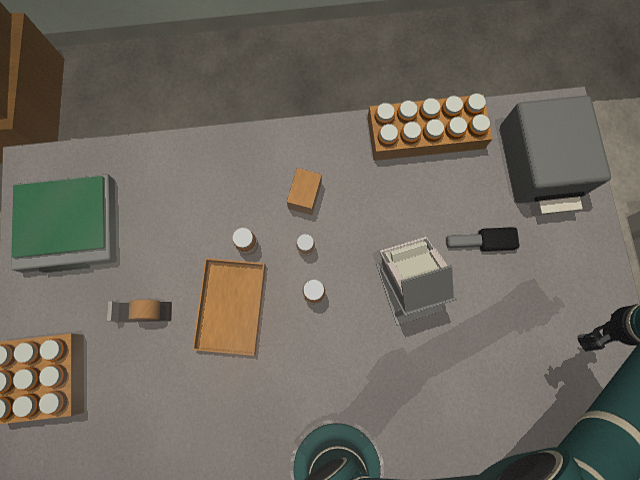

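The scene view shows the sloped case at about (237,275), the tray at about (327,220), and jars between them. In the top view the case is near (415,275), the tray near (230,308), and the jars at (243,240), (305,243) and (314,290). I'll enlarge the case and the tray.

```bash
python3 - <<'E'
import cv2
a=cv2.imread("pics/scene0.png")[220:325,185:290]; cv2.imwrite("pics/sc_case.png",cv2.resize(a,None,fx=5.7,fy=5.7,interpolation=cv2.INTER_CUBIC))
a=cv2.imread("pics/top0.png")[225:335,365:475]; cv2.imwrite("pics/top_case.png",cv2.resize(a,None,fx=5.4,fy=5.4,interpolation=cv2.INTER_CUBIC))
E
```

```text
(no output)
```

View pics/sc_case.png

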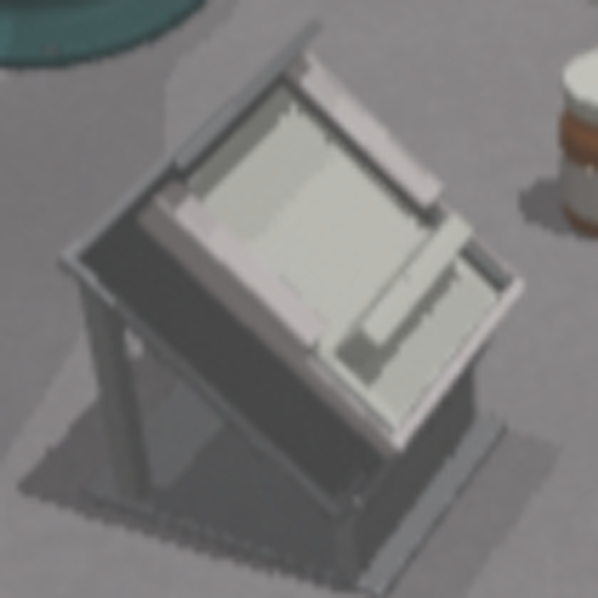

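View pics/top_case.png

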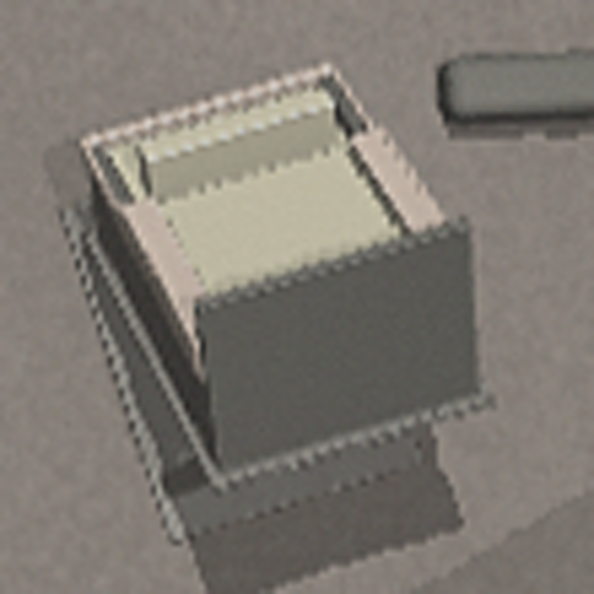

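The scene crop shows the frame: lip corners at crop (398,445) and (522,285), end plate corners at (180,165) and (318,25), and the handle bar between roughly (365,330) and (470,225). The top crop shows lip corners at (82,140) and (330,68), and plate top corners at (200,300) and (468,225). I'll zoom further for subpixel corners.

```bash
python3 - <<'E'
import cv2
def z(src,x0,y0,w,h,s,out):
    a=cv2.imread(src)[y0:y0+h,x0:x0+w]; a=cv2.resize(a,None,fx=s,fy=s,interpolation=cv2.INTER_NEAREST)
    a=cv2.convertScaleAbs(a,alpha=1.5,beta=-40)
    for i in range(0,w,5): cv2.putText(a,str(x0+i),(i*s,8),0,.3,(0,0,255)); a[:, i*s]=a[:, i*s]//2
    for i in range(0,h,5): cv2.putText(a,str(y0+i),(0,i*s+10),0,.3,(0,0,255)); a[i*s]=a[i*s]//2
    cv2.imwrite(out,a)
z("pics/scene0.png",236,254,44,46,13,"pics/z_sc_low.png")
z("pics/scene0.png",208,220,56,40,13,"pics/z_sc_hi.png")
z("pics/top0.png",376,232,60,40,13,"pics/z_top_low.png")
z("pics/top0.png",398,260,60,40,13,"pics/z_top_hi.png")
E
```

```text
(no output)
```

View pics/z_sc_low.png

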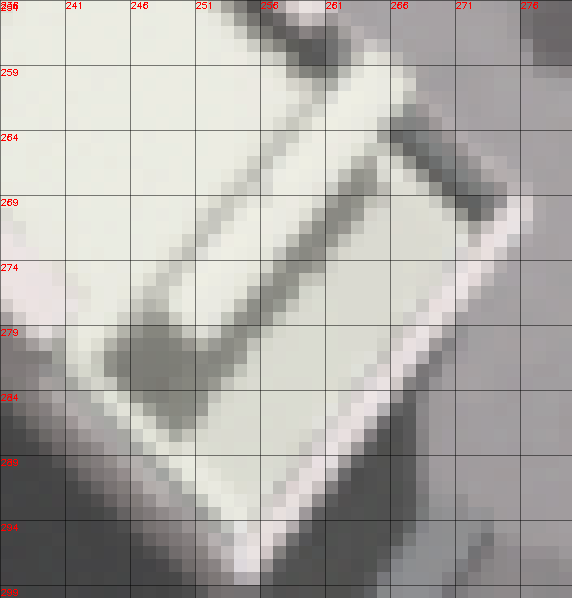

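View pics/z_sc_hi.png

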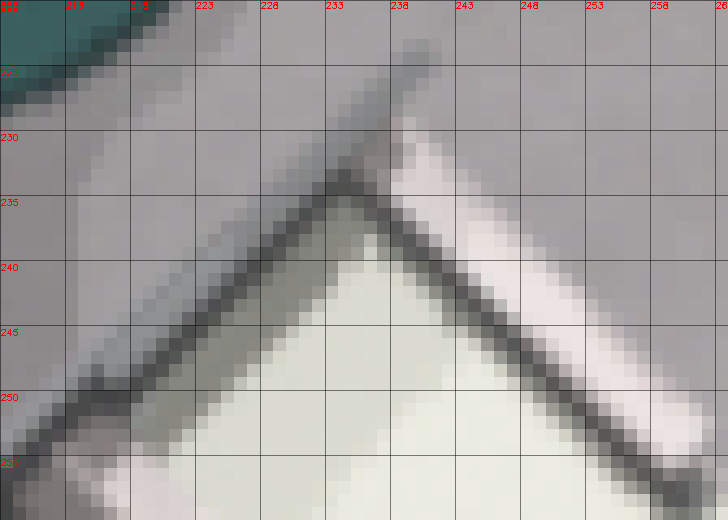

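View pics/z_top_low.png

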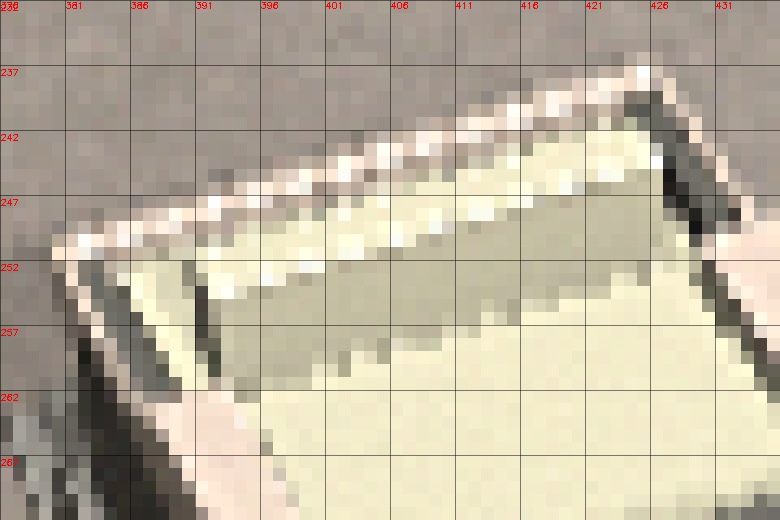

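View pics/z_top_hi.png

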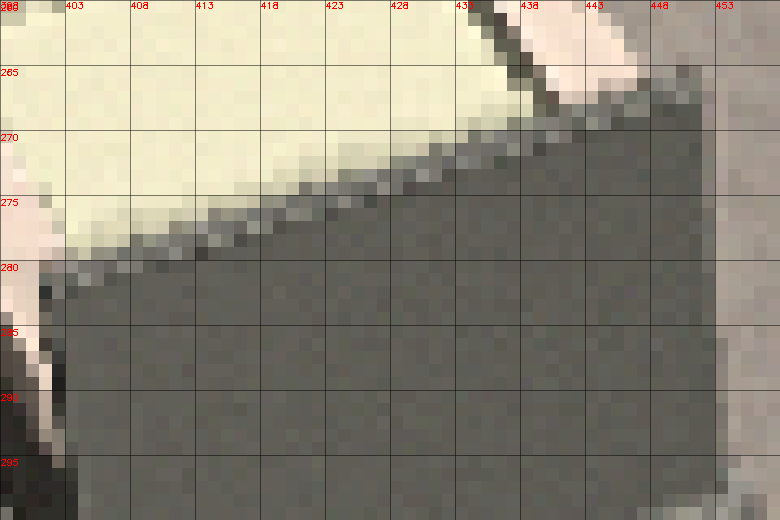

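Pixel readings:
- **Scene view:** lip outer corners at about (254.7,298.3) and (276.3,270.3), and the +y top corner of the end plate at (240.5,223.3).
- **Top view:** lip corners at (380,250.3) and (425.5,236.8), handle top upslope edge at (392.3,254.7) and (426,244), and plate top corners at (402,281.3) and (451.3,265.3).

Next I triangulate these.

```bash
cat > h.py <<'E'
import numpy as np,cv2
np.set_printoptions(precision=4,suppress=True)
CAM={"scene":(np.array([[454.7723,0,318.4682],[0,454.7723,238.8663],[0,0,1]]),None),"top":(np.array([[518.6285,0,318.408],[0,518.6285,231.1856],[0,0,1]]),None)}
def load():
    from workcell import ctrl
    import os
    d={}
    for n in("scene","top"):
        r=ctrl.read_camera(n); d[n+"K"]=r["K"]; d[n+"T"]=r["T"]
    np.savez("cal.npz",**d)
C=None
def cam(n):
    global C
    if C is None: C=np.load("cal.npz")
    return C[n+"K"],C[n+"T"]
def ray(n,p):
    K,T=cam(n); d=T[:3,:3]@np.linalg.solve(K,[p[0],p[1],1]); return T[:3,3],d/np.linalg.norm(d)
def plane(n,p,z):
    o,d=ray(n,p); return o+d*(z-o[2])/d[2]
def tri(ps,pt):
    o1,d1=ray("scene",ps);o2,d2=ray("top",pt)
    A=np.array([d1,-d2]).T; t=np.linalg.lstsq(A,o2-o1,rcond=None)[0]
    a=o1+d1*t[0];b=o2+d2*t[1]; return (a+b)/2,np.linalg.norm(a-b)
def proj(n,P):
    K,T=cam(n); q=(np.atleast_2d(P)-T[:3,3])@T[:3,:3]; q=q@K.T; return q[:,:2]/q[:,2:]
E
python3 - <<'E'
import h; h.load()
from h import *
for k,a,b in[("lip-y",(254.7,298.3),(425.5,236.8)),("lip+y",(276.3,270.3),(380,250.3)),("plate+y",(240.5,223.3),(402,281.3)),("h",(0,0),(0,0))][:3]:
    print(k,*tri(a,b))
# tray corners at z=.035
E
```

```text
lip-y [ 0.5347 -0.2881  0.1051] 9.470825967889949e-06
lip+y [ 0.513  -0.1691  0.1051] 0.00046547453021566424
plate+y [ 0.4142 -0.1892  0.2364] 0.0007241794511434265
```

```bash
cat >> h.py <<'E'
def Rcase(yaw):
    f=np.array([np.cos(yaw),np.sin(yaw),0]);u=np.array([0,0,1.]);c,s=np.cos(np.radians(40)),np.sin(np.radians(40))
    x=-c*f+s*u; z=s*f+c*u; return np.array([x,np.cross(z,x),z]).T
E
python3 - <<'E'
from h import *
from scipy.optimize import least_squares
def pts(p):
    yaw,ox,oy,oz,d,w,wp,hx=p
    L=[("scene",(254.7,298.3),(-77.5,w,60+d)),("scene",(276.3,270.3),(-77.5,-w,60+d)),("top",(425.5,236.8),(-77.5,w,60+d)),("top",(380,250.3),(-77.5,-w,60+d)),
    ("scene",(240.5,223.3),(86,-wp,100)),("top",(402,281.3),(86,-wp,100)),("top",(451.3,265.3),(86,wp,100)),
    ("top",(392.3,254.7),(-31.5+7+hx,-45,88)),("top",(426,244),(-31.5+7+hx,45,88))]
    R=Rcase(yaw);o=np.array([ox,oy,oz])
    return R,o,L
def res(p):
    R,o,L=pts(p)
    r=[(proj(n,o+R@np.array(q)/1000)[0]-a) for n,a,q in L]
    return np.concatenate(r+[[(p[7])/2,(p[5]-60.5)/2,(p[6]-60.5)/2]])
s=least_squares(res,[.18,.45,-.22,.1,4,60,60,0],x_scale=[.01,.01,.01,.01,1,1,1,1])
print(s.x,np.degrees(s.x[0])); print(s.fun.round(2))
J=s.jac;cov=np.linalg.inv(J.T@J)*.4**2;print("sd",np.sqrt(np.diag(cov)))
np.save("case.npy",s.x)
R,o,L=pts(s.x)
for nm,q in [("h-x,-y",(-38.5,-45,88)),("h+x,-y",(-24.5,-45,88)),("h-x,+y",(-38.5,45,88)),("h+x,+y",(-24.5,45,88)),("hb-x+y",(-38.5,45,60)),("hb+x+y",(-24.5,45,60)),("hb-x-y",(-38.5,-45,60)),("toe+",(-71.5,51,60)),("toe-",(-71.5,-51,60)),("railmouth in+",(-15,62,64+s.x[4]))]:
    P=o+R@np.array(q)/1000; print(nm,P,proj("scene",P)[0],proj("top",P)[0])
E
```

```text
[ 0.1875  0.4259 -0.2466  0.105   3.2197 60.5824 59.3378  0.7321] 10.743691518992197
[ 0.4   0.36  0.18  0.22 -0.4  -0.11 -0.23  0.29 -0.3  -0.39 -0.28  0.34
  0.49  0.74 -0.53 -0.48  0.96 -0.6   0.37  0.04 -0.58]
sd [0.0047 0.0004 0.0004 0.0008 0.9888 0.4705 0.4882 0.6752]
h-x,-y [ 0.502  -0.1863  0.1477] [268.5758 260.2701] [389.7278 250.591 ]
h+x,-y [ 0.4915 -0.1883  0.1567] [264.8766 256.6788] [391.6671 254.0409]
h-x,+y [ 0.5188 -0.2748  0.1477] [252.0962 280.7758] [424.5997 239.884 ]
h+x,+y [ 0.5083 -0.2768  0.1567] [248.1542 277.0164] [426.8389 243.2229]
hb-x+y [ 0.5011 -0.2781  0.1263] [246.6267 285.0475] [425.3744 248.5239]
hb+x+y [ 0.4906 -0.2801  0.1353] [242.7358 281.3542] [427.5906 251.8939]
hb-x-y [ 0.4843 -0.1897  0.1263] [263.1568 264.6142] [390.9673 259.129 ]
toe+ [ 0.5271 -0.2793  0.105 ] [254.6129 295.1709] [422.5379 240.1194]
toe- [ 0.508  -0.1791  0.105 ] [272.7257 271.5804] [384.3014 251.8574]
railmouth in+ [ 0.4912 -0.2973  0.1469] [238.0456 281.7947] [435.5074 249.9639]
```

```bash
cat >> h.py <<'E'
from scipy.spatial.transform import Rotation as Ro
G=0.1547
def case():
    p=np.load("case.npy"); return Rcase(p[0]),p[1:4]
def rows(Pt,Rt,n=8,first=1,last=None,N=None):
    """rows to go from the measured pose to Pt,Rt; N total steps"""
    from workcell import ctrl
    o=ctrl.get_obs();R0=o["tcp_rot"];P0=o["ee_pos"]
    dp=R0.T@(Pt-P0)*1000; rv=Ro.from_matrix(R0.T@Rt).as_rotvec()
    print("P0",P0,"dist mm",np.linalg.norm(dp),"rot deg",np.degrees(np.linalg.norm(rv)))
    print("full",dp.round(1).tolist(),rv.round(4).tolist())
    N=N or int(np.ceil(max(np.linalg.norm(dp)/45,np.degrees(np.linalg.norm(rv))/8)));print("N",N)
    for i in range(1,min(N,8)+1):
        print('{"delta_pos":%s,"rotation":%s},'%((dp*i/N).round(1).tolist(),(rv*i/N).round(4).tolist()))
def graspR():
    R,o=case(); return np.array([-R[:,1],-R[:,0],-R[:,2]]).T
def st():
    from workcell import ctrl
    o=ctrl.get_obs(); print("t",round(o["time"],2),"P",o["ee_pos"],"q",o["qpos"].round(1),"F",o["force"].round(2),"M",o["ft_torque"].round(3),"w",round(o["width"],3))
    return o
E
python3 - <<'E'
from h import *
R,o=case(); Rt=graspR(); st()
g=o+R@np.array([-31,0,82])/1000; print("grasp",g+R[:,2]*G)
rows(g+R[:,2]*(G+.09),Rt)
E
```

```text
t 0.2 P [ 0.2654 -0.5932  0.4041] q [63.4 26.8 -0.7 91.9  0.3 61.4 -3.2] F [-0.31  0.33 -0.09] M [-0.009  0.023 -0.033] w 1.002
grasp [ 0.5987 -0.2138  0.2664]
P0 [ 0.2654 -0.5932  0.4041] dist mm 555.9844228331528 rot deg 84.9751267566983
full [515.4, -196.7, 68.9] [0.5883, -0.4663, -1.2791]
N 13
{"delta_pos":[39.6, -15.1, 5.3],"rotation":[0.0453, -0.0359, -0.0984]},
{"delta_pos":[79.3, -30.3, 10.6],"rotation":[0.0905, -0.0717, -0.1968]},
{"delta_pos":[118.9, -45.4, 15.9],"rotation":[0.1358, -0.1076, -0.2952]},
{"delta_pos":[158.6, -60.5, 21.2],"rotation":[0.181, -0.1435, -0.3936]},
{"delta_pos":[198.2, -75.7, 26.5],"rotation":[0.2263, -0.1793, -0.492]},
{"delta_pos":[237.9, -90.8, 31.8],"rotation":[0.2715, -0.2152, -0.5904]},
{"delta_pos":[277.5, -105.9, 37.1],"rotation":[0.3168, -0.2511, -0.6888]},
{"delta_pos":[317.2, -121.1, 42.4],"rotation":[0.362, -0.2869, -0.7871]},
```

>>> {"method": "move_arm", "body": {
  "series": [
    {"delta_pos":[40,-15,-10],"rotation":[0.045,-0.036,-0.098]},
    {"delta_pos":[79,-30,-20],"rotation":[0.09,-0.072,-0.197]},
    {"delta_pos":[119,-45,-30],"rotation":[0.136,-0.108,-0.295]},
    {"delta_pos":[159,-60,-30],"rotation":[0.181,-0.143,-0.394]},
    {"delta_pos":[198,-76,-25],"rotation":[0.226,-0.179,-0.492]},
    {"delta_pos":[238,-91,-15],"rotation":[0.271,-0.215,-0.59]},
    {"delta_pos":[277,-106,-5],"rotation":[0.317,-0.251,-0.689]},
    {"delta_pos":[317,-121,5],"rotation":[0.362,-0.287,-0.787]}
  ],
  "claw": -0.35,
  "force": 60
}}

```text
time: 1.0
ee_pos: [0.5062, -0.3522, 0.3989]
tcp_rot: [[0.312, 0.844, -0.436], [0.943, -0.331, 0.034], [-0.115, -0.422, -0.899]]
force: [0.3, -0.2, 0.2]
width: 0.324
```

```bash
python3 - <<'E'
from h import *
R,o=case(); Rt=graspR(); st()
g=o+R@np.array([-31,0,82])/1000
rows(g+R[:,2]*(G+.09),Rt)
E
```

```text
t 1.0 P [ 0.5062 -0.3522  0.3989] q [ 38.   30.6 -12.3  89.2  15.5  85.7   1.6] F [ 0.34 -0.16  0.17] M [-0.097 -0.476 -0.006] w 0.324
P0 [ 0.5062 -0.3522  0.3989] dist mm 220.38725506636484 rot deg 32.45636314359399
full [194.6, 103.5, -2.9] [0.2244, -0.1777, -0.4888]
N 5
{"delta_pos":[38.9, 20.7, -0.6],"rotation":[0.0449, -0.0355, -0.0978]},
{"delta_pos":[77.8, 41.4, -1.1],"rotation":[0.0898, -0.0711, -0.1955]},
{"delta_pos":[116.7, 62.1, -1.7],"rotation":[0.1347, -0.1066, -0.2933]},
{"delta_pos":[155.7, 82.8, -2.3],"rotation":[0.1795, -0.1422, -0.391]},
{"delta_pos":[194.6, 103.5, -2.9],"rotation":[0.2244, -0.1777, -0.4888]},
```

>>> {"method": "move_arm", "body": {
  "series": [
    {"delta_pos":[39,21,-1],"rotation":[0.045,-0.036,-0.098]},
    {"delta_pos":[78,41,-1],"rotation":[0.09,-0.071,-0.196]},
    {"delta_pos":[117,62,-2],"rotation":[0.135,-0.107,-0.293]},
    {"delta_pos":[156,83,-2],"rotation":[0.18,-0.142,-0.391]},
    {"delta_pos":[194.6,103.5,-2.9],"rotation":[0.2244,-0.1777,-0.4888]},
    {"delta_pos":[194.6,103.5,-2.9],"rotation":[0.2244,-0.1777,-0.4888]},
    {"delta_pos":[194.6,103.5,-2.9],"rotation":[0.2244,-0.1777,-0.4888]}
  ]
}}

```text
time: 1.7
ee_pos: [0.6561, -0.2015, 0.3339]
tcp_rot: [[-0.189, 0.751, -0.632], [0.982, 0.145, -0.121], [0.001, -0.644, -0.765]]
force: [0.3, -0.8, 0.2]
width: 0.327
```

```bash
python3 - <<'E'
from h import *
R,o=case(); Rt=graspR(); st()
g=o+R@np.array([-31,0,82])/1000
rows(g+R[:,2]*(G+.03),Rt)
from workcell import ctrl
a=ctrl.read_camera("scene")["img"][:,:,::-1][190:310,180:320]; b=ctrl.read_camera("top")["img"][:,:,::-1][200:320,340:480]
cv2.imwrite("pics/pre.png",np.vstack([cv2.resize(x,None,fx=4.2,fy=4.2,interpolation=cv2.INTER_CUBIC)[:, :588] for x in(a,)])); cv2.imwrite("pics/pre_t.png",cv2.resize(b,None,fx=4.2,fy=4.2,interpolation=cv2.INTER_CUBIC))
E
```

```text
t 1.7 P [ 0.6561 -0.2015  0.3339] q [ 22.2  45.4 -18.2  76.   23.  100.2  11.3] F [ 0.34 -0.77  0.19] M [ 0.067 -0.661  0.021] w 0.327
P0 [ 0.6561 -0.2015  0.3339] dist mm 59.463224163457184 rot deg 0.16679250362340145
full [-1.4, -1.6, 59.4] [-0.0014, 0.0005, 0.0025]
N 2
{"delta_pos":[-0.7, -0.8, 29.7],"rotation":[-0.0007, 0.0003, 0.0013]},
{"delta_pos":[-1.4, -1.6, 59.4],"rotation":[-0.0014, 0.0005, 0.0025]},
```

View pics/pre.png

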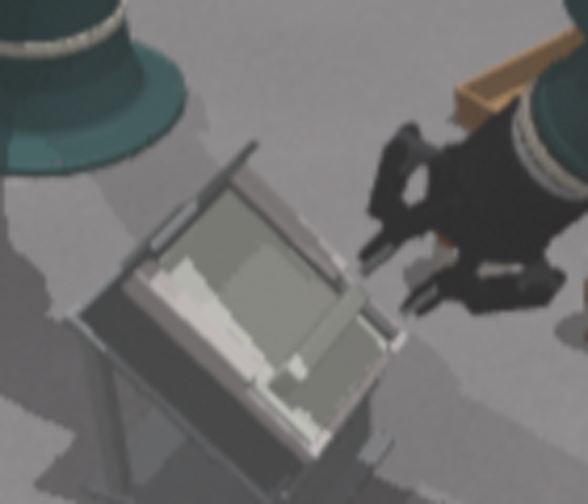

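The scene crop shows the open fingers (about (385,275) in the crop) lined up along the lid normal above the handle bar (about (320,340)). I'm descending.

>>> {"method": "move_arm", "body": {
  "series": [
    {"delta_pos":[-0.7,-0.8,25],"rotation":[-0.001,0,0.001]},
    {"delta_pos":[-1.4,-1.6,45],"rotation":[-0.0014,0.0005,0.0025]},
    {"delta_pos":[-1.4,-1.6,59.4],"rotation":[-0.0014,0.0005,0.0025]},
    {"delta_pos":[-1.4,-1.6,59.4],"rotation":[-0.0014,0.0005,0.0025]}
  ]
}}

```text
time: 2.2
ee_pos: [0.6148, -0.2149, 0.2904]
tcp_rot: [[-0.179, 0.753, -0.633], [0.984, 0.135, -0.118], [-0.003, -0.644, -0.765]]
force: [-0.8, -0.2, 0.2]
width: 0.324
```

```bash
python3 - <<'E'
from h import *
R,o=case(); Rt=graspR(); st()
g=o+R@np.array([-31,0,82])/1000
rows(g+R[:,2]*(G),Rt,N=4)
from workcell import ctrl
a=ctrl.read_camera("scene")["img"][:,:,::-1][220:310,200:320]; b=ctrl.read_camera("top")["img"][:,:,::-1][200:320,340:480]
cv2.imwrite("pics/pre2.png",cv2.resize(a,None,fx=6,fy=6,interpolation=cv2.INTER_CUBIC)); cv2.imwrite("pics/pre2_t.png",cv2.resize(b,None,fx=5,fy=5,interpolation=cv2.INTER_CUBIC))
E
```

```text
t 2.2 P [ 0.6148 -0.2149  0.2904] q [ 24.5  44.8 -17.9  83.6  23.8  93.4  10.1] F [-0.76 -0.21  0.24] M [ 0.087 -0.707  0.001] w 0.324
P0 [ 0.6148 -0.2149  0.2904] dist mm 28.91495358875667 rot deg 0.4591473629737447
full [4.1, 3.4, 28.4] [-0.0014, -0.0025, -0.0075]
N 4
{"delta_pos":[1.0, 0.9, 7.1],"rotation":[-0.0004, -0.0006, -0.0019]},
{"delta_pos":[2.0, 1.7, 14.2],"rotation":[-0.0007, -0.0012, -0.0037]},
{"delta_pos":[3.1, 2.6, 21.3],"rotation":[-0.0011, -0.0019, -0.0056]},
{"delta_pos":[4.1, 3.4, 28.4],"rotation":[-0.0014, -0.0025, -0.0075]},
```

View pics/pre2.png

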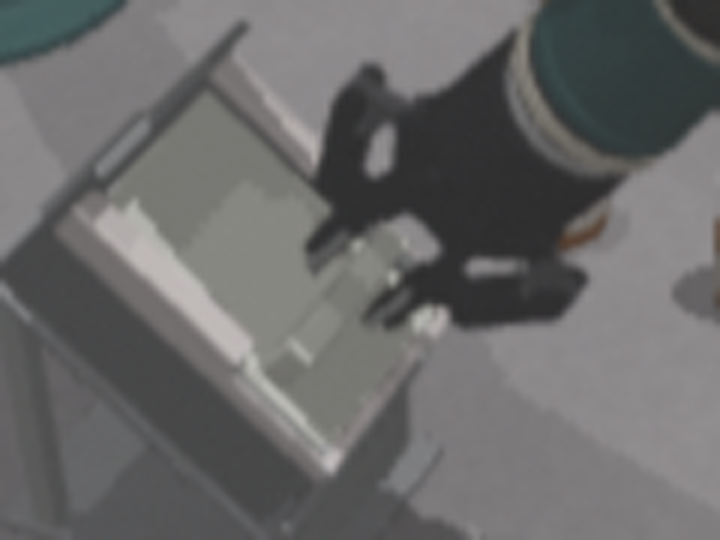

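View pics/pre2_t.png

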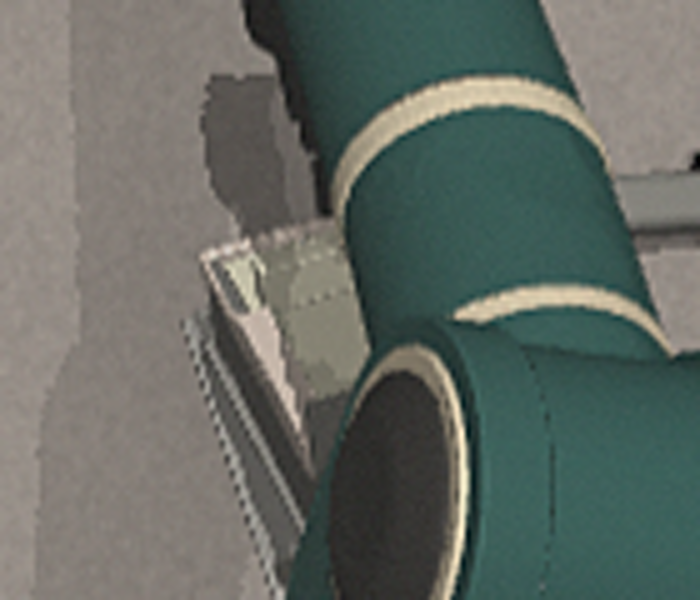

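The scene crop shows the fingers straddling the bar near its far half (about (360,255)), roughly 4 mm off. I'll correct that sideways first, then go down.

>>> {"method": "move_arm", "body": {
  "series": [
    {"delta_pos":[4.1,3.4,1],"rotation":[-0.0014,-0.0025,-0.0075]},
    {"delta_pos":[4.1,3.4,3],"rotation":[-0.0014,-0.0025,-0.0075]},
    {"delta_pos":[4.1,3.4,5],"rotation":[-0.0014,-0.0025,-0.0075]}
  ]
}}

```text
time: 2.6
ee_pos: [0.6158, -0.2092, 0.2861]
tcp_rot: [[-0.189, 0.755, -0.628], [0.982, 0.145, -0.121], [-0.0, -0.639, -0.769]]
force: [0.5, -0.7, -0.2]
width: 0.326
```

```bash
python3 - <<'E'
from h import *
R,o=case(); Rt=graspR(); s=st(); print(s["joint_vel"])
g=o+R@np.array([-31,0,82])/1000
rows(g+R[:,2]*(G),Rt,N=3)
E
```

```text
t 2.6 P [ 0.6158 -0.2092  0.2861] q [ 24.2  45.  -18.2  83.9  23.9  92.7  10. ] F [ 0.49 -0.72 -0.22] M [ 0.113 -0.667 -0.001] w 0.326
[ 0.8144  0.1138  0.4883  2.593   0.3854 -2.2363 -0.3838]
P0 [ 0.6158 -0.2092  0.2861] dist mm 26.474904525829952 rot deg 0.3014929217705472
full [-1.3, -1.0, 26.4] [0.0044, 0.0022, 0.002]
N 3
{"delta_pos":[-0.4, -0.3, 8.8],"rotation":[0.0015, 0.0007, 0.0007]},
{"delta_pos":[-0.9, -0.7, 17.6],"rotation":[0.0029, 0.0014, 0.0013]},
{"delta_pos":[-1.3, -1.0, 26.4],"rotation":[0.0044, 0.0022, 0.002]},
```

>>> {"method": "move_arm", "body": {
  "series": [
    {"delta_pos":[-1.3,-1,6],"rotation":[0.0044,0.0022,0.002]},
    {"delta_pos":[-1.3,-1,13],"rotation":[0.0044,0.0022,0.002]},
    {"delta_pos":[-1.3,-1,18],"rotation":[0.0044,0.0022,0.002]},
    {"delta_pos":[-1.3,-1,18],"rotation":[0.0044,0.0022,0.002]},
    {"delta_pos":[-1.3,-1,18],"rotation":[0.0044,0.0022,0.002]}
  ]
}}

```text
time: 3.1
ee_pos: [0.6039, -0.2129, 0.2728]
tcp_rot: [[-0.186, 0.753, -0.632], [0.983, 0.143, -0.12], [0.0, -0.643, -0.766]]
force: [0.5, -0.7, -0.1]
width: 0.32
```

```bash
python3 - <<'E'
from h import *
R,o=case(); Rt=graspR(); s=st(); print(s["joint_vel"])
g=o+R@np.array([-31,0,82])/1000
rows(g+R[:,2]*(G),Rt,N=3)
from workcell import ctrl
a=ctrl.read_camera("scene")["img"][:,:,::-1][220:310,200:320]
cv2.imwrite("pics/pre3.png",cv2.resize(a,None,fx=6,fy=6,interpolation=cv2.INTER_CUBIC))
E
```

```text
t 3.1 P [ 0.6039 -0.2129  0.2728] q [ 24.8  45.1 -18.   85.8  24.1  91.    9.7] F [ 0.49 -0.74 -0.14] M [ 0.125 -0.669 -0.028] w 0.32
[-0.2191 -0.0941 -0.255  -0.4898  0.0149  0.0312 -0.1245]
P0 [ 0.6039 -0.2129  0.2728] dist mm 8.277056647688864 rot deg 0.019801523983806697
full [0.1, 0.1, 8.3] [-0.0002, -0.0003, -0.0001]
N 3
{"delta_pos":[0.0, 0.0, 2.8],"rotation":[-0.0001, -0.0001, -0.0]},
{"delta_pos":[0.0, 0.0, 5.5],"rotation":[-0.0001, -0.0002, -0.0001]},
{"delta_pos":[0.1, 0.1, 8.3],"rotation":[-0.0002, -0.0003, -0.0001]},
```

View pics/pre3.png

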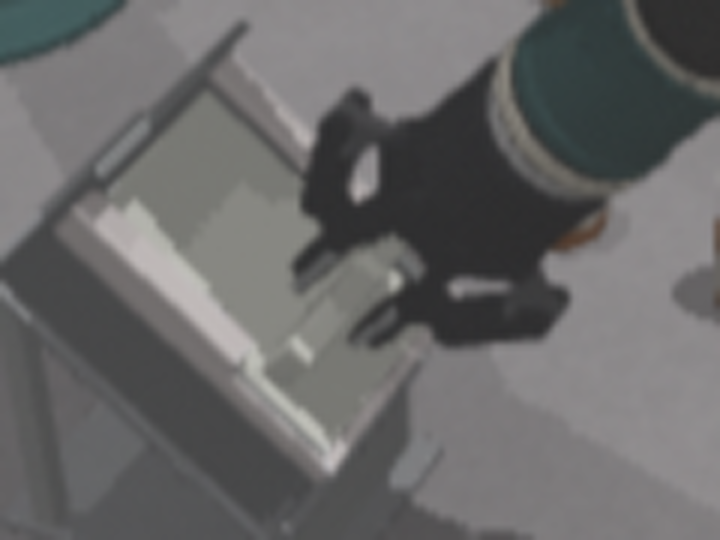

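>>> {"method": "move_arm", "body": {
  "series": [
    {"delta_pos":[0.1,0.1,4],"rotation":[0,0,0]},
    {"delta_pos":[0.1,0.1,6.5],"rotation":[0,0,0]},
    {"delta_pos":[0.1,0.1,6.5],"rotation":[0,0,0]},
    {"delta_pos":[0.1,0.1,6.5],"rotation":[0,0,0]},
    {"delta_pos":[0.1,0.1,6.5],"rotation":[0,0,0]}
  ]
}}

```text
time: 3.65
ee_pos: [0.6001, -0.2135, 0.268]
tcp_rot: [[-0.186, 0.753, -0.631], [0.982, 0.143, -0.12], [-0.0, -0.642, -0.766]]
force: [-0.3, 0.7, -0.3]
width: 0.324
```

>>> {"method": "move_arm", "body": {
  "series": [
    {"delta_pos":[0,0,0],"rotation":[0,0,0]},
    {"delta_pos":[0,0,0],"rotation":[0,0,0]},
    {"delta_pos":[0,0,0],"rotation":[0,0,0]},
    {"delta_pos":[0,0,0],"rotation":[0,0,0]},
    {"delta_pos":[0,0,0],"rotation":[0,0,0]}
  ],
  "claw": -1,
  "force": 20
}}

```text
time: 4.15
ee_pos: [0.6003, -0.2133, 0.2681]
tcp_rot: [[-0.187, 0.753, -0.631], [0.982, 0.143, -0.12], [-0.0, -0.642, -0.767]]
force: [1.4, -0.2, -0.5]
width: 0.163
```

```bash
python3 - <<'E'
from h import *
R,o=case(); Rt=graspR(); s=st(); print(s["joint_vel"],"Fcase",R.T@s["force"])
g=o+R@np.array([-31,0,82])/1000
rows(g+R[:,2]*(G),Rt,N=1)
E
```

```text
t 4.15 P [ 0.6003 -0.2133  0.2681] q [ 25.   45.1 -18.   86.5  24.3  90.3   9.6] F [ 1.37 -0.25 -0.47] M [ 0.15  -0.914 -0.036] w 0.163
[ 0.0473 -0.0077 -0.0734  0.0076 -0.1311 -0.0078 -0.0479] Fcase [-1.2933  0.4989  0.4734]
P0 [ 0.6003 -0.2133  0.2681] dist mm 2.3537209081210206 rot deg 0.06513934367374759
full [-0.1, -0.2, 2.3] [0.0011, 0.0001, 0.0001]
N 1
{"delta_pos":[-0.1, -0.2, 2.3],"rotation":[0.0011, 0.0001, 0.0001]},
```

```bash
cat >> h.py <<'E'
def saveref():
    from workcell import ctrl
    o=ctrl.get_obs(); np.savez("ref.npz",P=o["ee_pos"],R=o["tcp_rot"])
HEEL=np.array([74.5,0,55])/1000
def lidtarget(s,th,hz=0,yaw=0):
    """TCP pose for lid with heel at x=74.5-s mm, hz mm above the ledge, tilt th (toe up). relative to grasp ref"""
    z=np.load("ref.npz");R,o=case()
    # heel world point anchored on the tool: from tool pose at ref
    hw=z["P"]+z["R"]@np.array([0,-.106,.184])
    Q=R@Ro.from_rotvec([0,th,0]).as_matrix()@R.T
    hn=hw+R@np.array([-s,0,hz])/1000
    return hn+Q@(z["P"]-hw),Q@z["R"]
def lidstate():
    from workcell import ctrl
    s=ctrl.get_obs(); z=np.load("ref.npz");R,o=case()
    rv=R.T@Ro.from_matrix(s["tcp_rot"]@z["R"].T).as_rotvec()
    h0=z["P"]+z["R"]@np.array([0,-.106,.184]);h1=s["ee_pos"]+s["tcp_rot"]@np.array([0,-.106,.184])
    print("lid rot(case)",rv.round(4),"heel shift mm",(R.T@(h1-h0)*1000).round(2),"Fcase",(R.T@s["force"]).round(2),"Mcase",(R.T@s["ft_torque"]).round(3))
E
python3 - <<'E'
from h import *
st();saveref();lidstate()
for th in(.03,.065):
    P,Rt=lidtarget(0,th,.2); rows(P,Rt,N=1)
E
```

```text
t 4.15 P [ 0.6003 -0.2133  0.2681] q [ 25.   45.1 -18.   86.5  24.3  90.3   9.6] F [ 1.37 -0.25 -0.47] M [ 0.15  -0.914 -0.036] w 0.163
lid rot(case) [0. 0. 0.] heel shift mm [0. 0. 0.] Fcase [-1.29  0.5   0.47] Mcase [-0.006  0.926 -0.042]
P0 [ 0.6003 -0.2133  0.2681] dist mm 6.469616292741714 rot deg 1.7188733853924716
full [-0.0, -5.6, -3.3] [-0.03, -0.0, 0.0]
N 1
{"delta_pos":[-0.0, -5.6, -3.3],"rotation":[-0.03, -0.0, 0.0]},
P0 [ 0.6003 -0.2133  0.2681] dist mm 13.895314633252582 rot deg 3.7242256683503463
full [-0.0, -12.2, -6.7] [-0.065, -0.0, 0.0]
N 1
{"delta_pos":[-0.0, -12.2, -6.7],"rotation":[-0.065, -0.0, 0.0]},
```

>>> {"method": "move_arm", "body": {
  "series": [
    {"delta_pos":[0,0,0],"rotation":[0,0,0]},
    {"delta_pos":[0,0,0],"rotation":[0,0,0]},
    {"delta_pos":[0,-1.4,-0.9],"rotation":[-0.0075,0,0]},
    {"delta_pos":[0,-2.8,-1.7],"rotation":[-0.015,0,0]},
    {"delta_pos":[0,-4.2,-2.5],"rotation":[-0.0225,0,0]},
    {"delta_pos":[0,-5.6,-3.3],"rotation":[-0.03,0,0]},
    {"delta_pos":[0,-5.6,-3.3],"rotation":[-0.03,0,0]},
    {"delta_pos":[0,-5.6,-3.3],"rotation":[-0.03,0,0]}
  ],
  "force": 60
}}

```text
time: 4.95
ee_pos: [0.5979, -0.2139, 0.2743]
tcp_rot: [[-0.186, 0.772, -0.608], [0.982, 0.146, -0.115], [-0.0, -0.619, -0.785]]
force: [0.3, -0.5, 0.4]
width: 0.146
```

```bash
python3 - <<'E'
from h import *
st();lidstate()
for th in(.05,.065):
    P,Rt=lidtarget(0,th,.2); rows(P,Rt,N=1)
from workcell import ctrl
a=ctrl.read_camera("scene")["img"][:,:,::-1][240:310,220:300]
cv2.imwrite("pics/tilt1.png",cv2.resize(a,None,fx=8,fy=8,interpolation=cv2.INTER_CUBIC))
E
```

```text
t 4.95 P [ 0.5979 -0.2139  0.2743] q [ 25.5  44.1 -18.4  87.1  24.   89.    9.7] F [ 0.33 -0.47  0.38] M [ 0.103 -0.729  0.012] w 0.146
lid rot(case) [-0.0001  0.0294 -0.0002] heel shift mm [0.35 0.08 0.13] Fcase [0.07 0.52 0.44] Mcase [ 0.034  0.735 -0.013]
P0 [ 0.5979 -0.2139  0.2743] dist mm 4.098364833173995 rot deg 1.177618274707649
full [0.1, -3.5, -2.2] [-0.0206, -0.0001, -0.0002]
N 1
{"delta_pos":[0.1, -3.5, -2.2],"rotation":[-0.0206, -0.0001, -0.0002]},
P0 [ 0.5979 -0.2139  0.2743] dist mm 7.277940620416879 rot deg 2.03701702621015
full [0.1, -6.3, -3.7] [-0.0356, -0.0001, -0.0002]
N 1
{"delta_pos":[0.1, -6.3, -3.7],"rotation":[-0.0356, -0.0001, -0.0002]},
```

View pics/tilt1.png

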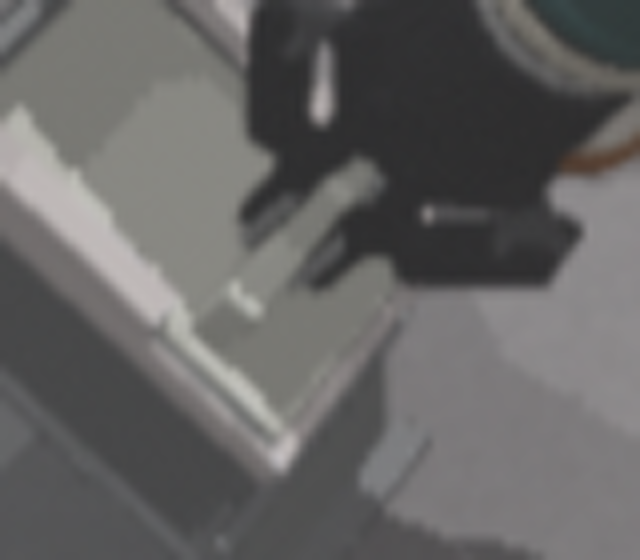

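The bar is held, and the lid's low end at crop (280,430) now stands closer to the lip top, with forces under 1 N. I'll tilt to 0.05, then 0.06.

>>> {"method": "move_arm", "body": {
  "series": [
    {"delta_pos":[0,-1.2,-0.8],"rotation":[-0.007,0,0]},
    {"delta_pos":[0.1,-2.4,-1.5],"rotation":[-0.014,0,0]},
    {"delta_pos":[0.1,-3.5,-2.2],"rotation":[-0.0206,0,0]},
    {"delta_pos":[0.1,-3.5,-2.2],"rotation":[-0.0206,0,0]},
    {"delta_pos":[0.1,-3.5,-2.2],"rotation":[-0.0206,0,0]}
  ]
}}

```text
time: 5.5
ee_pos: [0.5965, -0.2141, 0.2782]
tcp_rot: [[-0.186, 0.784, -0.592], [0.982, 0.149, -0.112], [-0.0, -0.603, -0.798]]
force: [1.0, 0.0, -0.9]
width: 0.149
```

```bash
python3 - <<'E'
from h import *
st();lidstate()
for th in(.06,.066):
    P,Rt=lidtarget(0,th,.2); rows(P,Rt,N=1)
E
```

```text
t 5.5 P [ 0.5965 -0.2141  0.2782] q [ 25.8  43.5 -18.6  87.6  23.8  88.1   9.8] F [ 0.97  0.01 -0.95] M [ 0.078 -0.765  0.021] w 0.149
lid rot(case) [-0.0001  0.05   -0.0003] heel shift mm [0.06 0.   0.18] Fcase [-1.34  0.17 -0.11] Mcase [ 0.064  0.766 -0.026]
P0 [ 0.5965 -0.2141  0.2782] dist mm 2.082579418472288 rot deg 0.5733709825986892
full [0.0, -1.8, -1.1] [-0.01, -0.0001, -0.0003]
N 1
{"delta_pos":[0.0, -1.8, -1.1],"rotation":[-0.01, -0.0001, -0.0003]},
P0 [ 0.5965 -0.2141  0.2782] dist mm 3.3561608767798057 rot deg 0.917057007852661
full [0.0, -2.9, -1.7] [-0.016, -0.0001, -0.0003]
N 1
{"delta_pos":[0.0, -2.9, -1.7],"rotation":[-0.016, -0.0001, -0.0003]},
```

>>> {"method": "move_arm", "body": {
  "series": [
    {"delta_pos":[0,-0.9,-0.6],"rotation":[-0.005,0,0]},
    {"delta_pos":[0,-1.8,-1.1],"rotation":[-0.01,0,0]},
    {"delta_pos":[0,-2.7,-1.6],"rotation":[-0.015,0,0]},
    {"delta_pos":[0,-2.7,-1.6],"rotation":[-0.015,0,0]},
    {"delta_pos":[0,-2.7,-1.6],"rotation":[-0.015,0,0]}
  ]
}}

```text
time: 6.0
ee_pos: [0.5953, -0.2143, 0.2811]
tcp_rot: [[-0.186, 0.793, -0.58], [0.982, 0.15, -0.11], [-0.0, -0.591, -0.807]]
force: [0.4, 1.0, -1.6]
width: 0.151
```

```bash
python3 - <<'E'
from h import *
st();lidstate()
for th in(.065,.07):
    P,Rt=lidtarget(0,th,.2); rows(P,Rt,N=1)
from workcell import ctrl
a=ctrl.read_camera("scene")["img"][:,:,::-1][250:305,235:290]
cv2.imwrite("pics/tilt2.png",cv2.resize(a,None,fx=11,fy=11,interpolation=cv2.INTER_CUBIC))
E
```

```text
t 6.0 P [ 0.5953 -0.2143  0.2811] q [ 26.1  43.  -18.8  87.9  23.7  87.4   9.9] F [ 0.43  0.96 -1.61] M [ 0.131 -0.766  0.028] w 0.151
lid rot(case) [-0.      0.065  -0.0003] heel shift mm [ 0.04 -0.    0.23] Fcase [-1.5  -0.86 -0.84] Mcase [0.029 0.777 0.013]
P0 [ 0.5953 -0.2143  0.2811] dist mm 0.06326887642517813 rot deg 0.015497258340877151
full [0.0, 0.0, 0.0] [0.0, -0.0, -0.0003]
N 1
{"delta_pos":[0.0, 0.0, 0.0],"rotation":[0.0, -0.0, -0.0003]},
P0 [ 0.5953 -0.2143  0.2811] dist mm 1.0063598761206072 rot deg 0.28569439552575737
full [0.0, -0.9, -0.5] [-0.005, -0.0, -0.0003]
N 1
{"delta_pos":[0.0, -0.9, -0.5],"rotation":[-0.005, -0.0, -0.0003]},
```

View pics/tilt2.png

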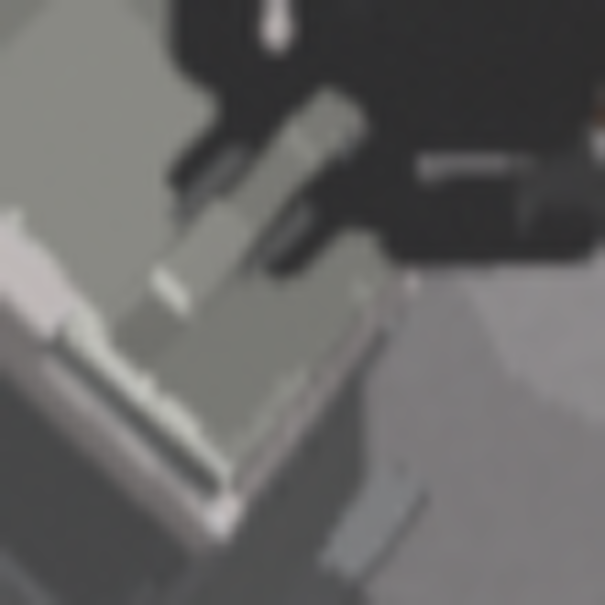

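```bash
python3 - <<'E'
from h import *
R,o=case()
f=lambda q:(proj("scene",o+R@np.array(q)/1000)[0]-[235,250]+.5)*11-.5
def lid(x,y,z,th): # x from heel
    return (74.5-x*np.cos(th)+0*z + z*np.sin(th), y, 55+x*np.sin(th)+z*np.cos(th))
for y in(51,-51):
  print("lid toe bottom",f(lid(146,y,0,.065)),"top",f(lid(146,y,5,.065)))
  for d in(2,3,4,5): print(d,"lip in",f((-71.5,y,60+d)),"lip out",f((-77.5,y,60+d)))
E
```

```text
lid toe bottom [229.5239 493.8441] top [239.4059 484.9063]
2 lip in [225.0722 498.697 ] lip out [243.3057 515.9884]
3 lip in [227.2411 497.1027] lip out [245.483 514.405]
4 lip in [229.4124 495.5068] lip out [247.6627 512.8198]
5 lip in [231.5861 493.909 ] lip out [249.8448 511.2329]
lid toe bottom [428.7092 234.2171] top [438.5214 225.1323]
2 lip in [424.2605 239.1232] lip out [441.2527 255.5664]
3 lip in [426.4025 237.4898] lip out [443.402  253.9428]
4 lip in [428.5468 235.8548] lip out [445.5535 252.3175]
5 lip in [430.6933 234.2181] lip out [447.7073 250.6905]
```

```bash
python3 - <<'E'
from h import *
for s,th in((0,.069),(2,.069),(4,.07)):
    P,Rt=lidtarget(s,th,.25); rows(P,Rt,N=1)
E
```

```text
P0 [ 0.5953 -0.2144  0.2811] dist mm 0.8785674708977607 rot deg 0.23415260057551687
full [0.1, -0.7, -0.5] [-0.0041, -0.0001, -0.0004]
N 1
{"delta_pos":[0.1, -0.7, -0.5],"rotation":[-0.0041, -0.0001, -0.0004]},
P0 [ 0.5953 -0.2144  0.2811] dist mm 1.3169748108848531 rot deg 0.23415260057551687
full [0.1, 1.3, -0.4] [-0.0041, -0.0001, -0.0004]
N 1
{"delta_pos":[0.1, 1.3, -0.4],"rotation":[-0.0041, -0.0001, -0.0004]},
P0 [ 0.5953 -0.2144  0.2811] dist mm 3.0959558519994683 rot deg 0.2912539018142097
full [0.1, 3.1, -0.3] [-0.0051, -0.0001, -0.0004]
N 1
{"delta_pos":[0.1, 3.1, -0.3],"rotation":[-0.0051, -0.0001, -0.0004]},
```

>>> {"method": "move_arm", "body": {
  "series": [
    {"delta_pos":[0.1,-0.7,-0.5],"rotation":[-0.004,0,0]},
    {"delta_pos":[0.1,-0.7,-0.5],"rotation":[-0.004,0,0]},
    {"delta_pos":[0.1,-0.7,-0.5],"rotation":[-0.004,0,0]}
  ]
}}

```text
time: 6.35
ee_pos: [0.595, -0.2143, 0.2819]
tcp_rot: [[-0.186, 0.795, -0.577], [0.983, 0.151, -0.11], [-0.0, -0.588, -0.809]]
force: [0.0, 0.4, -1.8]
width: 0.151
```

```bash
python3 - <<'E'
from h import *
st();lidstate()
for s,th in((2,.069),(4,.07)):
    P,Rt=lidtarget(s,th,.25); rows(P,Rt,N=1)
E
```

```text
t 6.35 P [ 0.595  -0.2143  0.2819] q [ 26.2  42.9 -18.9  88.   23.7  87.2   9.9] F [ 0.04  0.44 -1.8 ] M [ 0.146 -0.886 -0.006] w 0.151
lid rot(case) [-0.0002  0.069  -0.0003] heel shift mm [-0.03 -0.11  0.25] Fcase [-1.25 -0.43 -1.3 ] Mcase [ 0.013  0.898 -0.019]
P0 [ 0.595  -0.2143  0.2819] dist mm 1.9771512814373773 rot deg 0.01866742423302355
full [-0.1, 2.0, 0.1] [0.0, -0.0001, -0.0003]
N 1
{"delta_pos":[-0.1, 2.0, 0.1],"rotation":[0.0, -0.0001, -0.0003]},
P0 [ 0.595  -0.2143  0.2819] dist mm 3.7869611831402974 rot deg 0.05901083837873595
full [-0.1, 3.8, 0.2] [-0.001, -0.0001, -0.0003]
N 1
{"delta_pos":[-0.1, 3.8, 0.2],"rotation":[-0.001, -0.0001, -0.0003]},
```

>>> {"method": "move_arm", "body": {
  "series": [
    {"delta_pos":[-0.1,0.7,0],"rotation":[0,0,0]},
    {"delta_pos":[-0.1,1.4,0.1],"rotation":[0,0,0]},
    {"delta_pos":[-0.1,2,0.1],"rotation":[0,0,0]},
    {"delta_pos":[-0.1,2,0.1],"rotation":[0,0,0]}
  ]
}}

```text
time: 6.75
ee_pos: [0.5961, -0.2142, 0.281]
tcp_rot: [[-0.186, 0.794, -0.579], [0.983, 0.15, -0.11], [-0.0, -0.59, -0.808]]
force: [-4.3, -0.8, 4.0]
width: 0.151
```

```bash
python3 - <<'E'
from h import *
st();lidstate()
for s,th in((4,.07),(7,.071),(10,.072)):
    P,Rt=lidtarget(s,th,.3); rows(P,Rt,N=1)
E
```

```text
t 6.75 P [ 0.5961 -0.2142  0.281 ] q [ 26.1  43.  -18.8  87.8  23.7  87.4   9.9] F [-4.25 -0.75  3.98] M [ 0.059  0.637 -0.144] w 0.151
lid rot(case) [-0.0004  0.0665 -0.0006] heel shift mm [-0.95 -0.08  0.53] Fcase [ 5.87 -0.05  0.28] Mcase [-0.228 -0.615  0.003]
P0 [ 0.5961 -0.2142  0.281 ] dist mm 2.3943611604351225 rot deg 0.20363301598315622
full [0.1, 2.4, 0.1] [-0.0035, -0.0004, -0.0007]
N 1
{"delta_pos":[0.1, 2.4, 0.1],"rotation":[-0.0035, -0.0004, -0.0007]},
P0 [ 0.5961 -0.2142  0.281 ] dist mm 5.204341087623782 rot deg 0.2598525202395435
full [0.1, 5.2, 0.2] [-0.0045, -0.0004, -0.0007]
N 1
{"delta_pos":[0.1, 5.2, 0.2],"rotation":[-0.0045, -0.0004, -0.0007]},
P0 [ 0.5961 -0.2142  0.281 ] dist mm 8.01452396322046 rot deg 0.31645832541313257
full [0.1, 8.0, 0.3] [-0.0055, -0.0004, -0.0007]
N 1
{"delta_pos":[0.1, 8.0, 0.3],"rotation":[-0.0055, -0.0004, -0.0007]},
```

The toe met the lip at about 6 N, so the lip stands more than 10.3 mm high (d above about 5.2). That gives a rail limit of at least 0.103 rad. I'll back off and tilt to 0.088.

```bash
python3 - <<'E'
from h import *
for s,th in((-.3,.0665),(-.3,.078),(-.3,.088)):
    P,Rt=lidtarget(s,th,.25); rows(P,Rt,N=1)
E
```

```text
P0 [ 0.5961 -0.2142  0.281 ] dist mm 1.2741981967188407 rot deg 0.044399975904734684
full [0.1, -1.3, 0.2] [0.0, -0.0004, -0.0007]
N 1
{"delta_pos":[0.1, -1.3, 0.2],"rotation":[0.0, -0.0004, -0.0007]},
P0 [ 0.5961 -0.2142  0.281 ] dist mm 3.525905632585845 rot deg 0.6586038021647823
full [0.1, -3.4, -1.0] [-0.0115, -0.0004, -0.0007]
N 1
{"delta_pos":[0.1, -3.4, -1.0],"rotation":[-0.0115, -0.0004, -0.0007]},
P0 [ 0.5961 -0.2142  0.281 ] dist mm 5.617909553992837 rot deg 1.230865461977799
full [0.1, -5.2, -2.0] [-0.0215, -0.0004, -0.0007]
N 1
{"delta_pos":[0.1, -5.2, -2.0],"rotation":[-0.0215, -0.0004, -0.0007]},
```

>>> {"method": "move_arm", "body": {
  "series": [
    {"delta_pos":[0.1,-1.3,0.2],"rotation":[0,0,0]},
    {"delta_pos":[0.1,-1.3,0.2],"rotation":[0,0,0]},
    {"delta_pos":[0.1,-2.4,-0.4],"rotation":[-0.006,0,0]},
    {"delta_pos":[0.1,-3.4,-1],"rotation":[-0.0115,0,-0.0005]},
    {"delta_pos":[0.1,-4.4,-1.5],"rotation":[-0.017,0,-0.0005]},
    {"delta_pos":[0.1,-5.2,-2],"rotation":[-0.0215,0,-0.0005]},
    {"delta_pos":[0.1,-5.2,-2],"rotation":[-0.0215,0,-0.0005]},
    {"delta_pos":[0.1,-5.2,-2],"rotation":[-0.0215,0,-0.0005]}
  ]
}}

```text
time: 7.55
ee_pos: [0.5931, -0.2147, 0.2857]
tcp_rot: [[-0.186, 0.806, -0.562], [0.983, 0.153, -0.106], [0.0, -0.572, -0.82]]
force: [0.5, -0.5, -2.0]
width: 0.149
```

```bash
python3 - <<'E'
from h import *
st();lidstate()
for s,th in((2,.088),(4,.088),(7,.089),(10,.09)):
    P,Rt=lidtarget(s,th,.3); rows(P,Rt,N=1)
E
```

```text
t 7.55 P [ 0.5931 -0.2147  0.2857] q [ 26.6  42.2 -19.1  88.4  23.5  86.3  10.1] F [ 0.52 -0.47 -2.03] M [ 0.097 -0.714  0.019] w 0.149
lid rot(case) [-0.0004  0.088  -0.0002] heel shift mm [ 0.31 -0.09  0.2 ] Fcase [-1.63  0.56 -1.28] Mcase [ 0.042  0.719 -0.009]
P0 [ 0.5931 -0.2147  0.2857] dist mm 2.316075882796498 rot deg 0.025793195187201544
full [0.0, 2.3, 0.1] [0.0, -0.0004, -0.0003]
N 1
{"delta_pos":[0.0, 2.3, 0.1],"rotation":[0.0, -0.0004, -0.0003]},
P0 [ 0.5931 -0.2147  0.2857] dist mm 4.315053335773978 rot deg 0.025793195187201544
full [0.0, 4.3, 0.3] [0.0, -0.0004, -0.0003]
N 1
{"delta_pos":[0.0, 4.3, 0.3],"rotation":[0.0, -0.0004, -0.0003]},
P0 [ 0.5931 -0.2147  0.2857] dist mm 7.123653780160141 rot deg 0.060966731511667455
full [0.0, 7.1, 0.4] [-0.001, -0.0004, -0.0003]
N 1
{"delta_pos":[0.0, 7.1, 0.4],"rotation":[-0.001, -0.0004, -0.0003]},
P0 [ 0.5931 -0.2147  0.2857] dist mm 9.932196075334941 rot deg 0.1154738428142367
full [0.0, 9.9, 0.6] [-0.002, -0.0004, -0.0003]
N 1
{"delta_pos":[0.0, 9.9, 0.6],"rotation":[-0.002, -0.0004, -0.0003]},
```

>>> {"method": "move_arm", "body": {
  "series": [
    {"delta_pos":[0,0.8,0],"rotation":[0,0,0]},
    {"delta_pos":[0,1.6,0.1],"rotation":[0,0,0]},
    {"delta_pos":[0,2.3,0.1],"rotation":[0,0,0]},
    {"delta_pos":[0,2.3,0.1],"rotation":[0,0,0]}
  ]
}}

```text
time: 7.95
ee_pos: [0.595, -0.2143, 0.2841]
tcp_rot: [[-0.186, 0.806, -0.562], [0.983, 0.153, -0.106], [0.0, -0.572, -0.82]]
force: [0.7, -0.6, 0.1]
width: 0.148
```

```bash
python3 - <<'E'
from h import *
st();lidstate()
for s,th in((4,.089),(7,.09),(10,.092)):
    P,Rt=lidtarget(s,th,.3); rows(P,Rt,N=1)
E
```

```text
t 7.95 P [ 0.595  -0.2143  0.2841] q [ 26.4  42.5 -19.1  88.2  23.5  86.4  10. ] F [ 0.7  -0.6   0.11] M [ 0.177 -0.797  0.022] w 0.148
lid rot(case) [-0.0004  0.0879 -0.0001] heel shift mm [-2.16 -0.12  0.24] Fcase [-0.37  0.72  0.46] Mcase [-0.005  0.816  0.033]
P0 [ 0.595  -0.2143  0.2841] dist mm 1.649504915691939 rot deg 0.0648650550665659
full [-0.0, 1.6, -0.0] [-0.0011, -0.0004, -0.0001]
N 1
{"delta_pos":[-0.0, 1.6, -0.0],"rotation":[-0.0011, -0.0004, -0.0001]},
P0 [ 0.595  -0.2143  0.2841] dist mm 4.455703006580487 rot deg 0.11994595317165797
full [-0.0, 4.5, 0.2] [-0.0021, -0.0004, -0.0001]
N 1
{"delta_pos":[-0.0, 4.5, 0.2],"rotation":[-0.0021, -0.0004, -0.0001]},
P0 [ 0.595  -0.2143  0.2841] dist mm 7.075585417822011 rot deg 0.23333019975278668
full [-0.0, 7.1, 0.2] [-0.0041, -0.0004, -0.0001]
N 1
{"delta_pos":[-0.0, 7.1, 0.2],"rotation":[-0.0041, -0.0004, -0.0001]},
```

The toe slid past the earlier contact point with no resistance, so it is over the lip. I'll tilt slightly more, then slide along the lid's own plane at 0.105 rad.

```bash
python3 - <<'E'
from h import *
for s,th in((4,.092),(7,.097),(10,.102),(13,.105)):
    P,Rt=lidtarget(s,th,.3); rows(P,Rt,N=1)
E
```

```text
P0 [ 0.595  -0.2143  0.2841] dist mm 1.144730795559924 rot deg 0.23333019975278668
full [-0.0, 1.1, -0.3] [-0.0041, -0.0004, -0.0001]
N 1
{"delta_pos":[-0.0, 1.1, -0.3],"rotation":[-0.0041, -0.0004, -0.0001]},
P0 [ 0.595  -0.2143  0.2841] dist mm 3.214753141659451 rot deg 0.519115669910225
full [-0.0, 3.2, -0.6] [-0.0091, -0.0004, -0.0001]
N 1
{"delta_pos":[-0.0, 3.2, -0.6],"rotation":[-0.0091, -0.0004, -0.0001]},
P0 [ 0.595  -0.2143  0.2841] dist mm 5.289766755192291 rot deg 0.8053939970215342
full [-0.0, 5.2, -0.8] [-0.0141, -0.0004, -0.0001]
N 1
{"delta_pos":[-0.0, 5.2, -0.8],"rotation":[-0.0141, -0.0004, -0.0001]},
P0 [ 0.595  -0.2143  0.2841] dist mm 7.704673294550835 rot deg 0.9772174213978241
full [-0.0, 7.7, -0.9] [-0.0171, -0.0004, -0.0001]
N 1
{"delta_pos":[-0.0, 7.7, -0.9],"rotation":[-0.0171, -0.0004, -0.0001]},
```

>>> {"method": "move_arm", "body": {
  "series": [
    {"delta_pos":[0,1.1,-0.3],"rotation":[-0.004,0,0]},
    {"delta_pos":[0,3.2,-0.6],"rotation":[-0.009,0,0]},
    {"delta_pos":[0,5.2,-0.8],"rotation":[-0.014,0,0]},
    {"delta_pos":[0,7.7,-0.9],"rotation":[-0.017,0,0]},
    {"delta_pos":[0,7.7,-0.9],"rotation":[-0.017,0,0]},
    {"delta_pos":[0,7.7,-0.9],"rotation":[-0.017,0,0]}
  ]
}}

```text
time: 8.55
ee_pos: [0.6017, -0.213, 0.2804]
tcp_rot: [[-0.186, 0.815, -0.549], [0.982, 0.155, -0.104], [0.0, -0.558, -0.83]]
force: [0.0, -0.2, -1.7]
width: 0.145
```

```bash
python3 - <<'E'
from h import *
st();lidstate()
for s in(25,40):
    P,Rt=lidtarget(s,.106,8.3-.106*(89.5-s)); rows(P,Rt,N=1)
from workcell import ctrl
a=ctrl.read_camera("scene")["img"][:,:,::-1][220:310,200:320]
cv2.imwrite("pics/slide1.png",cv2.resize(a,None,fx=6,fy=6,interpolation=cv2.INTER_CUBIC))
E
```

```text
t 8.55 P [ 0.6017 -0.213   0.2804] q [ 26.3  43.  -19.2  87.5  23.4  85.6   9.8] F [ 0.   -0.22 -1.66] M [ 0.141 -0.816 -0.024] w 0.145
lid rot(case) [-0.0005  0.1048  0.0001] heel shift mm [-13.07  -0.15   0.28] Fcase [-1.04  0.22 -1.3 ] Mcase [-0.005  0.828 -0.027]
P0 [ 0.6017 -0.213   0.2804] dist mm 11.765195021732913 rot deg 0.07650870480365066
full [-0.1, 11.8, -0.0] [-0.0012, -0.0005, 0.0001]
N 1
{"delta_pos":[-0.1, 11.8, -0.0],"rotation":[-0.0012, -0.0005, 0.0001]},
P0 [ 0.6017 -0.213   0.2804] dist mm 26.849060663741472 rot deg 0.07650870480365066
full [-0.1, 26.8, -0.0] [-0.0012, -0.0005, 0.0001]
N 1
{"delta_pos":[-0.1, 26.8, -0.0],"rotation":[-0.0012, -0.0005, 0.0001]},
```

View pics/slide1.png

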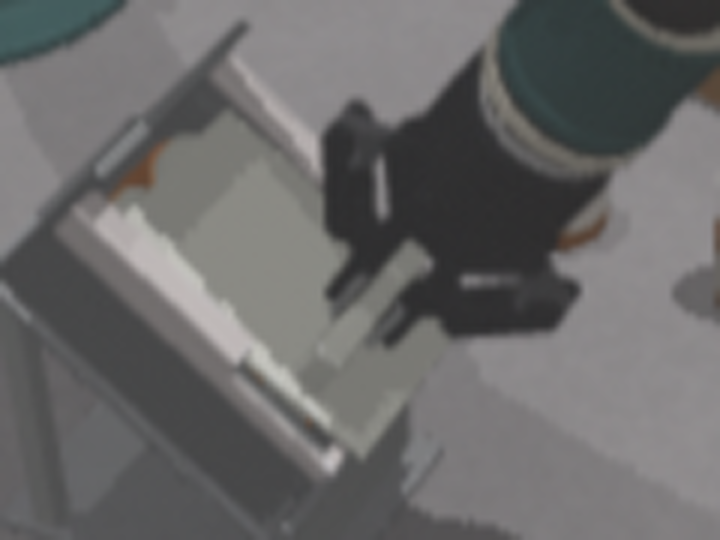

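The picture shows the toe projecting over the lip at crop (360,455), with a gap opening at the high end at crop (140,180). I'm sliding along tool y.

>>> {"method": "move_arm", "body": {
  "series": [
    {"delta_pos":[-0.1,4,0],"rotation":[-0.001,0,0]},
    {"delta_pos":[-0.1,9,0],"rotation":[-0.001,0,0]},
    {"delta_pos":[-0.1,15,0],"rotation":[-0.001,0,0]},
    {"delta_pos":[-0.1,21,0],"rotation":[-0.001,0,0]},
    {"delta_pos":[-0.1,27,0],"rotation":[-0.001,0,0]},
    {"delta_pos":[-0.1,27,0],"rotation":[-0.001,0,0]}
  ]
}}

```text
time: 9.2
ee_pos: [0.6242, -0.2084, 0.2645]
tcp_rot: [[-0.187, 0.815, -0.548], [0.982, 0.156, -0.103], [0.001, -0.558, -0.83]]
force: [-0.7, -0.3, -1.6]
width: 0.146
```

```bash
python3 - <<'E'
from h import *
st();lidstate()
for s in(70,97):
    P,Rt=lidtarget(s,.106,8.3-.106*(89.5-s)); rows(P,Rt,N=1)
E
```

```text
t 9.2 P [ 0.6242 -0.2084  0.2645] q [ 25.   45.9 -19.   84.4  23.5  85.9   9.3] F [-0.7  -0.3  -1.61] M [ 0.229 -0.751 -0.065] w 0.146
lid rot(case) [-0.0006  0.1054  0.001 ] heel shift mm [-41.03  -0.36   2.8 ] Fcase [-0.46  0.16 -1.71] Mcase [-0.107  0.78   0.005]
P0 [ 0.6242 -0.2084  0.2645] dist mm 29.07644518754626 rot deg 0.07477594524758535
full [-0.4, 29.1, -0.4] [-0.0006, -0.0007, 0.001]
N 1
{"delta_pos":[-0.4, 29.1, -0.4],"rotation":[-0.0006, -0.0007, 0.001]},
P0 [ 0.6242 -0.2084  0.2645] dist mm 56.22529311147961 rot deg 0.07477594524758535
full [-0.4, 56.2, -0.4] [-0.0006, -0.0007, 0.001]
N 1
{"delta_pos":[-0.4, 56.2, -0.4],"rotation":[-0.0006, -0.0007, 0.001]},
```

>>> {"method": "move_arm", "body": {
  "series": [
    {"delta_pos":[-0.4,5,-0.4],"rotation":[-0.0006,-0.0007,0.001]},
    {"delta_pos":[-0.4,13,-0.4],"rotation":[-0.0006,-0.0007,0.001]},
    {"delta_pos":[-0.4,22,-0.4],"rotation":[-0.0006,-0.0007,0.001]},
    {"delta_pos":[-0.4,31,-0.4],"rotation":[-0.0006,-0.0007,0.001]},
    {"delta_pos":[-0.4,40,-0.4],"rotation":[-0.0006,-0.0007,0.001]},
    {"delta_pos":[-0.4,49,-0.4],"rotation":[-0.0006,-0.0007,0.001]},
    {"delta_pos":[-0.4,57,-0.4],"rotation":[-0.0006,-0.0007,0.001]},
    {"delta_pos":[-0.4,57,-0.4],"rotation":[-0.0006,-0.0007,0.001]}
  ]
}}

```text
time: 10.0
ee_pos: [0.6716, -0.1993, 0.2319]
tcp_rot: [[-0.187, 0.815, -0.548], [0.982, 0.156, -0.104], [0.001, -0.558, -0.83]]
force: [0.7, 0.5, -1.4]
width: 0.15
```

```bash
python3 - <<'E'
from h import *
st();lidstate()
from workcell import ctrl
r=ctrl.read_camera("scene")["img"][:,:,::-1]; t=ctrl.read_camera("top")["img"][:,:,::-1]
cv2.imwrite("pics/out_s.png",cv2.resize(r[190:320,190:350],None,fx=4.5,fy=4.5,interpolation=cv2.INTER_CUBIC))
# tray corners zoom from first top image and the current one
b=cv2.imread("pics/top0.png")[250:365,185:275]; cv2.imwrite("pics/tray_t.png",cv2.resize(b,None,fx=5,fy=5,interpolation=cv2.INTER_NEAREST))
E
```

```text
t 10.0 P [ 0.6716 -0.1993  0.2319] q [ 22.3  51.8 -18.4  77.3  23.8  87.2   8.6] F [ 0.73  0.51 -1.4 ] M [ 0.196 -0.771 -0.009] w 0.15
lid rot(case) [-0.0004  0.1056  0.0011] heel shift mm [-98.97  -0.51   8.81] Fcase [-1.52 -0.37 -0.55] Mcase [-0.043  0.794  0.025]
```

View pics/out_s.png

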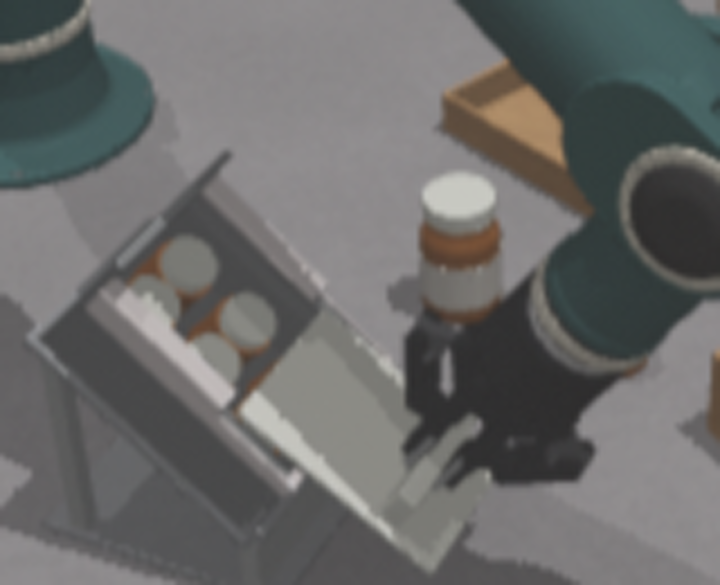

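View pics/tray_t.png

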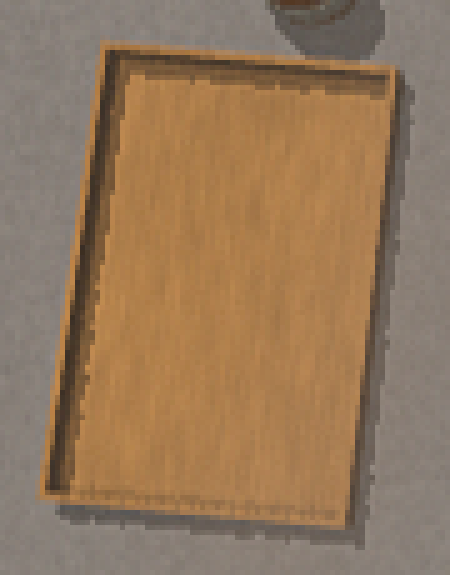

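The scene picture shows the lid fully clear of the rails, its heel at about (320,310) in the crop, still held level in y. The tray's outer top corners in the top view are about (205.6,258.6), (264.8,263.6), (254.6,355.4) and (193,349.6). I'll lift along the normal first.

>>> {"method": "move_arm", "body": {
  "series": [
    {"delta_pos":[0,3,-8],"rotation":[0,0,0]},
    {"delta_pos":[0,6,-25],"rotation":[0,0,0]},
    {"delta_pos":[0,6,-50],"rotation":[0,0,0]},
    {"delta_pos":[0,6,-75],"rotation":[0,0,0]},
    {"delta_pos":[0,6,-90],"rotation":[0,0,0]},
    {"delta_pos":[0,6,-90],"rotation":[0,0,0]}
  ]
}}

```text
time: 10.7
ee_pos: [0.7266, -0.1889, 0.3073]
tcp_rot: [[-0.187, 0.818, -0.543], [0.982, 0.155, -0.105], [-0.001, -0.553, -0.833]]
force: [0.4, -0.3, -1.0]
width: 0.152
```

```bash
python3 - <<'E'
from h import *
st();lidstate()
px=[(205.6,258.6),(264.8,263.6),(254.6,355.4),(193,349.6)]
c=np.array([plane("top",p,.035) for p in px]); print(c)
print("sides",[np.linalg.norm(c[i]-c[(i+1)%4]) for i in range(4)])
ctr=c.mean(0); v=(c[0]+c[1]-c[2]-c[3])/2; w=(c[0]+c[3]-c[1]-c[2])/2
print("centre",ctr,"yaw long",np.degrees(np.arctan2(v[1],v[0])),"yaw short-90",np.degrees(np.arctan2(w[1],w[0]))-90)
for n,p,z in[("jar_b243,240",(243,238),.095),("jar_c",(305,242),.08),("jar_a",(314,289),.095),("carton",(305,186),.07)]: print(n,plane("top",p,z))
E
```

```text
t 10.7 P [ 0.7266 -0.1889  0.3073] q [ 19.5  51.9 -18.6  65.9  22.6  97.6  10.5] F [ 0.36 -0.32 -1.04] M [ 0.16  -0.816 -0.043] w 0.152
lid rot(case) [ 0.0013  0.1108 -0.0003] heel shift mm [-94.42  -0.26 102.16] Fcase [-0.89  0.38 -0.61] Mcase [-0.031  0.831 -0.03 ]
[[0.5559 0.2827 0.035 ]
 [0.5249 0.1282 0.035 ]
 [0.2931 0.1748 0.035 ]
 [0.3249 0.3292 0.035 ]]
sides [np.float64(0.1575556578402911), np.float64(0.23643862773736635), np.float64(0.157663526539802), np.float64(0.23558128076765816)]
centre [0.4247 0.2287 0.035 ] yaw long -11.365926751863231 yaw short-90 -11.500522202677203
jar_b243,240 [0.5861 0.1724 0.095 ]
jar_c [0.5611 0.0164 0.08  ]
jar_a [0.4363 0.0068 0.095 ]
carton [0.7149 0.0003 0.07  ]
```

```bash
cat >> h.py <<'E'
def placeR(yawdeg=-11.4):
    a=np.radians(yawdeg); y=np.array([np.cos(a),np.sin(a),0]);z=np.array([0,0,-1.]); return np.array([np.cross(y,z),y,z]).T
E
python3 - <<'E'
from h import *
rows(np.array([.62,-.04,.42]),placeR())
E
```

```text
P0 [ 0.7266 -0.1889  0.3073] dist mm 215.025030815698 rot deg 40.06302135348151
full [166.0, -126.5, -51.6] [-0.5785, 0.1147, 0.3756]
N 6
{"delta_pos":[27.7, -21.1, -8.6],"rotation":[-0.0964, 0.0191, 0.0626]},
{"delta_pos":[55.3, -42.2, -17.2],"rotation":[-0.1928, 0.0382, 0.1252]},
{"delta_pos":[83.0, -63.3, -25.8],"rotation":[-0.2893, 0.0573, 0.1878]},
{"delta_pos":[110.7, -84.3, -34.4],"rotation":[-0.3857, 0.0765, 0.2504]},
{"delta_pos":[138.4, -105.4, -43.0],"rotation":[-0.4821, 0.0956, 0.313]},
{"delta_pos":[166.0, -126.5, -51.6],"rotation":[-0.5785, 0.1147, 0.3756]},
```

>>> {"method": "move_arm", "body": {
  "series": [
    {"delta_pos":[20,-18,-14],"rotation":[-0.06,0.012,0.04]},
    {"delta_pos":[45,-38,-25],"rotation":[-0.15,0.03,0.1]},
    {"delta_pos":[75,-60,-34],"rotation":[-0.25,0.05,0.165]},
    {"delta_pos":[105,-82,-40],"rotation":[-0.36,0.072,0.235]},
    {"delta_pos":[138,-105,-46],"rotation":[-0.47,0.094,0.305]},
    {"delta_pos":[166,-126.5,-51.6],"rotation":[-0.5785,0.1147,0.3756]},
    {"delta_pos":[166,-126.5,-51.6],"rotation":[-0.5785,0.1147,0.3756]}
  ]
}}

```text
time: 11.4
ee_pos: [0.6171, -0.0353, 0.4233]
tcp_rot: [[0.193, 0.981, 0.004], [0.981, -0.193, 0.001], [0.001, 0.004, -1.0]]
force: [-0.5, 0.5, -1.1]
width: 0.15
```

```bash
python3 - <<'E'
from h import *
st()
rows(np.array([.457,.222,.30]),placeR(),N=8)
from workcell import ctrl
r=ctrl.read_camera("scene")["img"][:,:,::-1]
cv2.imwrite("pics/mid_s.png",cv2.resize(r[120:320,190:430],None,fx=3,fy=3,interpolation=cv2.INTER_CUBIC))
E
```

```text
t 11.4 P [ 0.6171 -0.0353  0.4233] q [ 18.4  25.1 -24.4  94.3  11.3  62.8 -20.2] F [-0.54  0.47 -1.1 ] M [ 0.033 -0.002  0.036] w 0.15
P0 [ 0.6171 -0.0353  0.4233] dist mm 327.19198928860465 rot deg 0.3797364343006267
full [221.5, -207.2, 122.7] [0.0042, -0.0014, 0.005]
N 8
{"delta_pos":[27.7, -25.9, 15.3],"rotation":[0.0005, -0.0002, 0.0006]},
{"delta_pos":[55.4, -51.8, 30.7],"rotation":[0.001, -0.0003, 0.0012]},
{"delta_pos":[83.1, -77.7, 46.0],"rotation":[0.0016, -0.0005, 0.0019]},
{"delta_pos":[110.7, -103.6, 61.4],"rotation":[0.0021, -0.0007, 0.0025]},
{"delta_pos":[138.4, -129.5, 76.7],"rotation":[0.0026, -0.0008, 0.0031]},
{"delta_pos":[166.1, -155.4, 92.0],"rotation":[0.0031, -0.001, 0.0037]},
{"delta_pos":[193.8, -181.3, 107.4],"rotation":[0.0037, -0.0012, 0.0043]},
{"delta_pos":[221.5, -207.2, 122.7],"rotation":[0.0042, -0.0014, 0.005]},
```

View pics/mid_s.png

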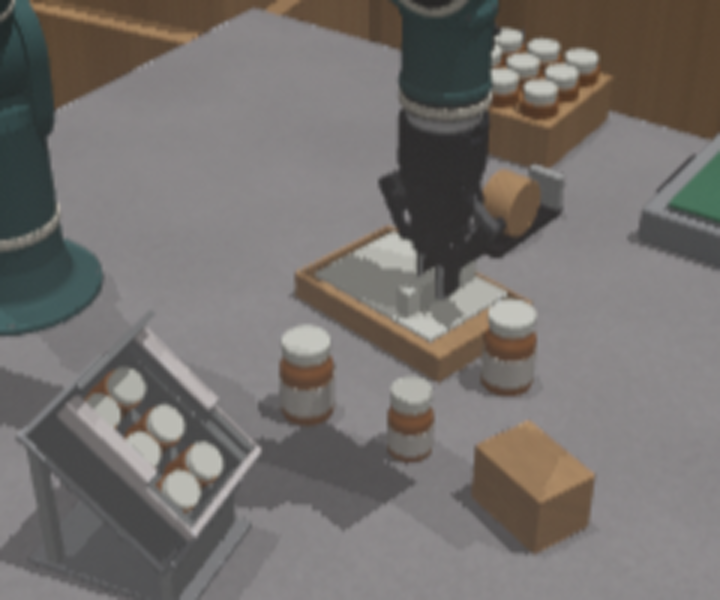

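The lid is carried level above the table, seen projected over the tray at about (425,280) in the crop. The case is open and the jars are unmoved. I'll move it over the tray.

>>> {"method": "move_arm", "body": {
  "series": [
    {"delta_pos":[22,-21,0],"rotation":[0,0,0.001]},
    {"delta_pos":[55,-52,0],"rotation":[0.001,0,0.001]},
    {"delta_pos":[90,-84,5],"rotation":[0.002,0,0.002]},
    {"delta_pos":[125,-117,20],"rotation":[0.002,0,0.003]},
    {"delta_pos":[160,-150,45],"rotation":[0.003,-0.001,0.004]},
    {"delta_pos":[192,-180,75],"rotation":[0.004,-0.001,0.005]},
    {"delta_pos":[221.5,-207.2,105],"rotation":[0.0042,-0.0014,0.005]},
    {"delta_pos":[221.5,-207.2,122.7],"rotation":[0.0042,-0.0014,0.005]}
  ]
}}

```text
time: 12.25
ee_pos: [0.4554, 0.2225, 0.2967]
tcp_rot: [[0.193, 0.981, -0.007], [0.981, -0.193, -0.001], [-0.003, -0.007, -1.0]]
force: [-0.1, -0.2, -1.1]
width: 0.151
```

```bash
python3 - <<'E'
from h import *
st()
rows(np.array([.457,.222,.235]),placeR(),N=4)
E
```

```text
t 12.25 P [0.4554 0.2225 0.2967] q [ -6.   25.1 -28.9 115.1  16.8  44.3 -56. ] F [-0.1  -0.24 -1.08] M [ 0.008 -0.005 -0.026] w 0.151
P0 [0.4554 0.2225 0.2967] dist mm 61.67392174681213 rot deg 0.4924554547472975
full [0.0, 2.1, 61.6] [-0.0065, 0.0028, 0.0049]
N 4
{"delta_pos":[0.0, 0.5, 15.4],"rotation":[-0.0016, 0.0007, 0.0012]},
{"delta_pos":[0.0, 1.0, 30.8],"rotation":[-0.0033, 0.0014, 0.0024]},
{"delta_pos":[0.0, 1.6, 46.2],"rotation":[-0.0049, 0.0021, 0.0036]},
{"delta_pos":[0.0, 2.1, 61.6],"rotation":[-0.0065, 0.0028, 0.0049]},
```

>>> {"method": "move_arm", "body": {
  "series": [
    {"delta_pos":[0,2.1,12],"rotation":[-0.0065,0.0028,0.005]},
    {"delta_pos":[0,2.1,30],"rotation":[-0.0065,0.0028,0.005]},
    {"delta_pos":[0,2.1,46],"rotation":[-0.0065,0.0028,0.005]},
    {"delta_pos":[0,2.1,56],"rotation":[-0.0065,0.0028,0.005]},
    {"delta_pos":[0,2.1,61.6],"rotation":[-0.0065,0.0028,0.005]},
    {"delta_pos":[0,2.1,61.6],"rotation":[-0.0065,0.0028,0.005]},
    {"delta_pos":[0,2.1,61.6],"rotation":[-0.0065,0.0028,0.005]}
  ]
}}

```text
time: 12.95
ee_pos: [0.4573, 0.2219, 0.2353]
tcp_rot: [[0.198, 0.98, 0.0], [0.98, -0.198, 0.0], [0.0, 0.0, -1.0]]
force: [-0.7, -0.6, -1.2]
width: 0.152
```

```bash
python3 - <<'E'
from h import *
st()
rows(np.array([.457,.222,.194]),placeR(),N=4)
from workcell import ctrl
r=ctrl.read_camera("scene")["img"][:,:,::-1]; t=ctrl.read_camera("top")["img"][:,:,::-1]
cv2.imwrite("pics/pl_s.png",cv2.resize(r[170:270,270:400],None,fx=5,fy=5,interpolation=cv2.INTER_CUBIC))
cv2.imwrite("pics/pl_t.png",cv2.resize(t[240:370,180:290],None,fx=4.5,fy=4.5,interpolation=cv2.INTER_CUBIC))
E
```

```text
t 12.95 P [0.4573 0.2219 0.2353] q [ -8.9  30.7 -25.5 116.8  21.4  36.9 -60. ] F [-0.65 -0.6  -1.23] M [-0.028 -0.028  0.01 ] w 0.152
P0 [0.4573 0.2219 0.2353] dist mm 41.340777964698404 rot deg 0.029127803603021897
full [-0.0, -0.3, 41.3] [0.0003, -0.0002, -0.0004]
N 4
{"delta_pos":[-0.0, -0.1, 10.3],"rotation":[0.0001, -0.0, -0.0001]},
{"delta_pos":[-0.0, -0.2, 20.7],"rotation":[0.0002, -0.0001, -0.0002]},
{"delta_pos":[-0.0, -0.3, 31.0],"rotation":[0.0002, -0.0001, -0.0003]},
{"delta_pos":[-0.0, -0.3, 41.3],"rotation":[0.0003, -0.0002, -0.0004]},
```

View pics/pl_s.png

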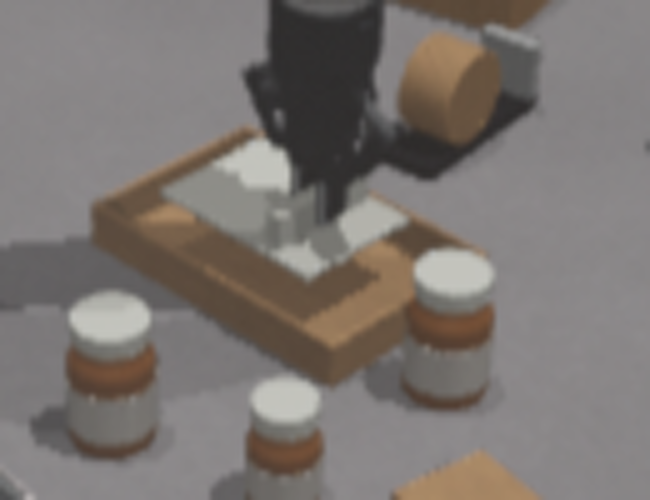

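View pics/pl_t.png

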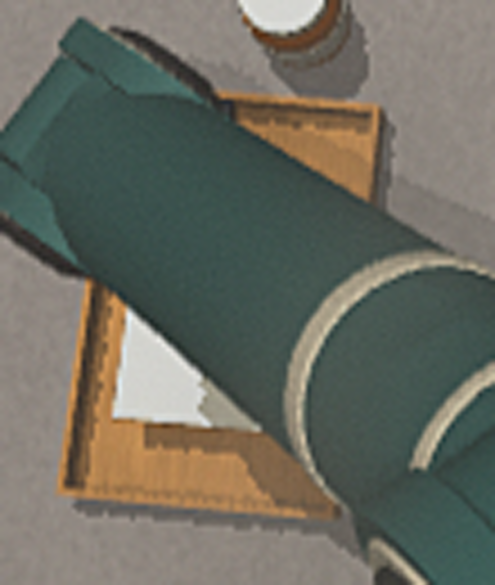

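The lid hangs level and parallel to the tray walls, inside them in both views. I'm lowering it gently.

>>> {"method": "move_arm", "body": {
  "series": [
    {"delta_pos":[0,-0.3,8],"rotation":[0,0,0]},
    {"delta_pos":[0,-0.3,18],"rotation":[0,0,0]},
    {"delta_pos":[0,-0.3,28],"rotation":[0,0,0]},
    {"delta_pos":[0,-0.3,35],"rotation":[0,0,0]},
    {"delta_pos":[0,-0.3,39],"rotation":[0,0,0]},
    {"delta_pos":[0,-0.3,41.3],"rotation":[0,0,0]},
    {"delta_pos":[0,-0.3,41.3],"rotation":[0,0,0]},
    {"delta_pos":[0,-0.3,41.3],"rotation":[0,0,0]}
  ]
}}

```text
time: 13.85
ee_pos: [0.4572, 0.2222, 0.1946]
tcp_rot: [[0.198, 0.98, 0.002], [0.98, -0.198, 0.001], [0.001, 0.001, -1.0]]
force: [-0.3, -0.0, -1.0]
width: 0.147
```

>>> {"method": "move_arm", "body": {
  "series": [
    {"delta_pos":[0,0,1],"rotation":[0,0,0]},
    {"delta_pos":[0,0,2],"rotation":[0,0,0]},
    {"delta_pos":[0,0,3],"rotation":[0,0,0]},
    {"delta_pos":[0,0,4],"rotation":[0,0,0]},
    {"delta_pos":[0,0,4],"rotation":[0,0,0]}
  ]
}}

```text
time: 14.35
ee_pos: [0.4571, 0.2222, 0.1904]
tcp_rot: [[0.198, 0.98, 0.001], [0.98, -0.198, 0.001], [0.001, 0.001, -1.0]]
force: [-0.0, 0.2, -0.9]
width: 0.145
```

>>> {"method": "move_arm", "body": {
  "series": [
    {"delta_pos":[0,0,0.5],"rotation":[0,0,0]},
    {"delta_pos":[0,0,1],"rotation":[0,0,0]},
    {"delta_pos":[0,0,1],"rotation":[0,0,0]}
  ]
}}

```text
time: 14.65
ee_pos: [0.4572, 0.2222, 0.1894]
tcp_rot: [[0.198, 0.98, 0.001], [0.98, -0.198, 0.0], [0.001, 0.001, -1.0]]
force: [-0.1, -0.5, -1.4]
width: 0.148
```

>>> {"method": "move_arm", "body": {
  "series": [
    {"delta_pos":[0,0,0.5],"rotation":[0,0,0]},
    {"delta_pos":[0,0,1],"rotation":[0,0,0]},
    {"delta_pos":[0,0,1],"rotation":[0,0,0]}
  ]
}}

```text
time: 14.95
ee_pos: [0.4571, 0.2222, 0.1883]
tcp_rot: [[0.198, 0.98, 0.001], [0.98, -0.198, 0.0], [0.001, 0.001, -1.0]]
force: [0.5, 0.5, -1.5]
width: 0.151
```

>>> {"method": "move_arm", "body": {
  "series": [
    {"delta_pos":[0,0,0.5],"rotation":[0,0,0]},
    {"delta_pos":[0,0,0.8],"rotation":[0,0,0]},
    {"delta_pos":[0,0,0.8],"rotation":[0,0,0]}
  ]
}}

```text
time: 15.25
ee_pos: [0.4571, 0.2223, 0.1879]
tcp_rot: [[0.198, 0.98, 0.001], [0.98, -0.198, 0.0], [0.001, 0.001, -1.0]]
force: [-0.8, -0.7, 4.5]
width: 0.149
```

Floor contact is at 4.5 N with TCP height 0.188, as predicted. I'm releasing.

>>> {"method": "move_arm", "body": {
  "series": [
    {"delta_pos":[0,0,-0.3],"rotation":[0,0,0]},
    {"delta_pos":[0,0,-0.3],"rotation":[0,0,0]},
    {"delta_pos":[0,0,-0.3],"rotation":[0,0,0]},
    {"delta_pos":[0,0,-0.3],"rotation":[0,0,0]},
    {"delta_pos":[0,0,-0.3],"rotation":[0,0,0]}
  ],
  "claw": -0.35,
  "force": 20
}}

```text
time: 15.75
ee_pos: [0.4571, 0.2222, 0.1881]
tcp_rot: [[0.198, 0.98, 0.001], [0.98, -0.198, 0.0], [0.001, 0.001, -1.0]]
force: [-0.1, 0.8, 0.1]
width: 0.328
```

```bash
python3 - <<'E'
from h import *
st()
E
```

```text
t 15.75 P [0.4571 0.2222 0.1881] q [-11.6  35.3 -22.3 117.6  24.8  31.6 -63. ] F [-0.11  0.8   0.14] M [-0.046 -0.018  0.029] w 0.328
```

Released. I'm retreating straight up.

>>> {"method": "move_arm", "body": {
  "series": [
    {"delta_pos":[0,0,-5],"rotation":[0,0,0]},
    {"delta_pos":[0,0,-15],"rotation":[0,0,0]},
    {"delta_pos":[0,0,-30],"rotation":[0,0,0]},
    {"delta_pos":[0,0,-60],"rotation":[0,0,0]},
    {"delta_pos":[0,0,-95],"rotation":[0,0,0]},
    {"delta_pos":[0,0,-135],"rotation":[0,0,0]},
    {"delta_pos":[0,0,-175],"rotation":[0,0,0]},
    {"delta_pos":[0,0,-200],"rotation":[0,0,0]}
  ]
}}

```text
time: 16.55
ee_pos: [0.4568, 0.2227, 0.3925]
tcp_rot: [[0.197, 0.98, 0.006], [0.98, -0.197, 0.002], [0.003, 0.005, -1.0]]
force: [-0.2, -0.1, -0.1]
width: 0.326
```

>>> {"method": "move_arm", "body": {
  "series": [
    {"delta_pos":[-30,0,0],"rotation":[0,0,0]},
    {"delta_pos":[-70,0,0],"rotation":[0,0,0]},
    {"delta_pos":[-110,0,0],"rotation":[0,0,0]},
    {"delta_pos":[-150,0,0],"rotation":[0,0,0]},
    {"delta_pos":[-190,0,0],"rotation":[0,0,0]},
    {"delta_pos":[-230,0,0],"rotation":[0,0,0]},
    {"delta_pos":[-250,0,0],"rotation":[0,0,0]},
    {"delta_pos":[-250,0,0],"rotation":[0,0,0]}
  ]
}}

```text
time: 17.35
ee_pos: [0.4066, -0.0248, 0.3928]
tcp_rot: [[0.202, 0.979, 0.007], [0.979, -0.202, 0.001], [0.002, 0.007, -1.0]]
force: [-0.1, 0.2, -0.5]
width: 0.32
```

```bash
python3 - <<'E'
from h import *
st()
from workcell import ctrl
r=ctrl.read_camera("scene")["img"][:,:,::-1]; t=ctrl.read_camera("top")["img"][:,:,::-1]
cv2.imwrite("pics/end_s.png",r); cv2.imwrite("pics/end_t.png",t)
cv2.imwrite("pics/end_sz.png",cv2.resize(r[170:320,190:400],None,fx=3.5,fy=3.5,interpolation=cv2.INTER_CUBIC))
E
```

```text
t 17.35 P [ 0.4066 -0.0248  0.3928] q [ 22.6   5.4 -24.8 123.2   2.9  51.5 -15.6] F [-0.08  0.16 -0.46] M [0.002 0.007 0.002] w 0.32
```

View pics/end_sz.png

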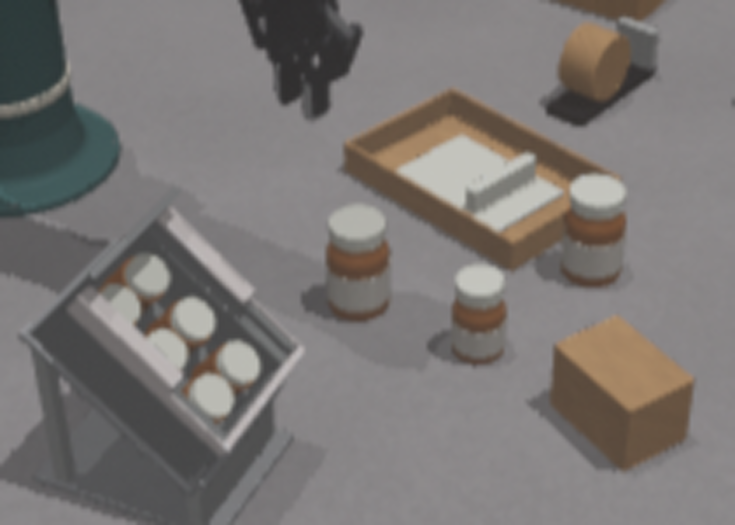

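View pics/end_t.png

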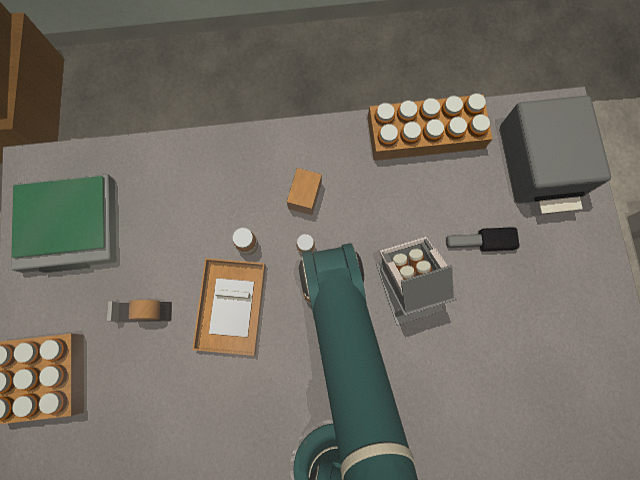

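The lid lies flat in the tray at top view (231,307), handle up and centred. The jars at (243,238) and (305,242), the carton, the scanner and the tape gun are where they started. jar_a is hidden from above by the arm, but the scene view shows it upright. I'll let the arm settle, then hand in.

>>> {"method": "move_arm", "body": {
  "series": [
    {"delta_pos":[0,0,0],"rotation":[0,0,0]},
    {"delta_pos":[0,0,0],"rotation":[0,0,0]},
    {"delta_pos":[0,0,0],"rotation":[0,0,0]}
  ]
}}

```text
time: 17.75
ee_pos: [0.4075, -0.0211, 0.3928]
tcp_rot: [[0.196, 0.981, 0.008], [0.981, -0.196, 0.002], [0.004, 0.007, -1.0]]
force: [-0.8, 0.2, 0.3]
width: 0.326
```

```bash
python3 - <<'E'
from h import *
from workcell import ctrl
s=st(); print(np.abs(s["joint_vel"]).max())
a=cv2.imread("pics/scene0.png").astype(int);b=cv2.imread("pics/end_s.png").astype(int)
print("jar_a region diff",np.abs(a-b)[228:262,282:303].mean())
print(ctrl.job_done())
E
```

```text
t 17.75 P [ 0.4075 -0.0211  0.3928] q [ 22.2   5.5 -25.  123.1   2.8  51.5 -15.7] F [-0.83  0.23  0.27] M [-0.041 -0.     0.01 ] w 0.326
0.443859096027895
jar_a region diff 4.003734827264239
the job is handed in; nothing more can be done
None
```

The case is open and its lid lies flat, handle up, on the tray floor; the job was handed in at 17.75 s.

- **Opening:** I gripped the handle square to the lid and tilted its low end up about the heel. My first pull, at 0.069 rad, met the lip at about 6 N. The camera's estimate of the lip height, d about 3 to 4 mm, was too low: the contact put it above 5 mm. I backed off, tilted to 0.088 rad and cleared the lip. I then slid the lid down its own plane at 0.105 rad, reading little more than the lid's weight and no sign of rail contact.
- **Placing:** The lid touched the tray floor at 4.5 N, and I let go and withdrew straight up.
- **Last checks:** Both views show the lid flat and centred in the tray. By eye the jars, carton, scanner and tape gun look unmoved. The final top view hid `jar_a` behind the arm. The scene view shows it upright and in place, and the image there changed only slightly (4 grey levels on average). At hand-in the arm was nearly still and touching nothing.

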